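Set and clamp the side stop of the specimen stand, then lower its cover

TASK

Set up the sloping specimen stand: slide the side stop along its slots until the middle of its upright rail lines up with the small pointer on the stand's lower edge, and only then tighten it by swinging the clamp lever clockwise all the way to its end stop. Then lower the heavy hinged cover fully shut, guiding it down so that it does not slam, and let go. Leave the pointer where it is set and do not disturb the screwdriver, the hardness block or the loupe.

Things in the scene. Friction and masses are not known exactly. Their poses are not given: they have to be found in the camera images.
- stand: Grey fixed stand, 250 mm wide, with a sloping grey metal deck that faces the robot. Origin: centre of the underside, on the table. x points to the stand's back, y to its left, z up. The deck slopes 30 degrees, rising toward the stand's back.
- deck_centre (a point): Centre of the deck's face (190 mm up the slope, 260 mm wide), 70 mm above the stand's origin. Deck axes: x up the slope, y left, z straight out of the deck. Cheeks 25 mm high run along both sides, inner faces 123 mm from the midline. The open cover overhangs the deck: reach in square to the deck (30 degrees from vertical), not straight down.
- rail_grip (a point): Where to pinch the side stop's steel rail, half-way through its thickness, 32 mm out of the deck; deck axes. Rail: 100 mm long up the slope (point 5 mm up from its middle), 10 mm thick across y, top 42 mm out. A slotted foot, 8 mm thick, reaches 122 mm to its right. It slides only along deck y, 65 mm in all, friction 4 N, and stays put. It starts near its right end: slide it left.
- pointer_tip (a point): Tip of the small brass pointer, 16 mm wide, clipped on the deck's lower edge below the rail's lower end; it points up the slope. Deck axes. The stop is set when rail_grip and this tip have the same position along deck y, to within 4 mm. Held by stiff friction; leave it.
- lever_knob (a point): Upper part of the upright black grip at the end of the clamp lever: a round post 18 mm across; this point is on its axis 42 mm out of the deck, its top 51 mm out. The arm at its foot is 10 mm thick, its upper side 23 mm out of the deck, so keep the fingertips above that. The grip moves on a circle of radius 65 mm about lever_pivot, parallel to the deck.
- lever_pivot (a point): Point on the clamp lever's axis (along deck z), 42 mm out of the deck. The hub is 24 mm across, its top 30 mm out of the deck. It does not move with the stop.
- clamp_lever (a joint): Clamp lever angle, rad. 0: loose, arm pointing up the slope and right, 60 degrees above straight right. Grows clockwise as seen looking at the deck; 1.57: end stop, tight, arm 30 degrees below straight right. Friction holds it where it is left, about 2 N at the grip. Starts at 0 to 0.3; counts as loose below 0.6.
- cover_knob (a point): Centre of the black disc knob at the middle of the cover's free edge, 182 mm from the hinge line: 26 mm diameter, 14 mm thick across deck y, so that it can be pinched across y and turn between the fingers. A stem 8 mm thick carries it 32 mm beyond the cover's edge. Its y axis is deck y.
- cover_hinge (a point): Middle of the cover's hinge line, which runs along deck y near the upper end of the deck, 55 mm out of it.
- cover (a joint): Opening of the steel cover, rad: 0 shut (parallel to the deck, pointing down the slope); 1.75 to 1.95 at the start (standing, leaning to the robot). 260 mm wide, 150 mm long, rim 30 mm deep, 0.8 kg. Friction holds it while near upright; below about 1.6 it falls and slams unless held (about 5 N at the knob). Slam: closing faster than 2 rad/s when nearly shut.
- screwdriver: Loose screwdriver with green handle, 229 mm long, 32 mm high, lying across the table in front of the stand. Leave it alone.
- hardness_block: Loose round steel hardness block, 64 mm diameter, 13 mm high, right of the stand. Leave it alone.
- loupe: Loose black loupe, 40 mm diameter, 34 mm high, right of the stand. Leave it alone.

How it is judged:
On the way, in this order (a step that is already met when the one before it is completed fails the run):
1. the rail is lined up with the pointer while the clamp lever is still loose (y of rail_grip in the frame of pointer_tip between -0.004 and 0.004 m and value of joint clamp_lever below 0.6 rad), for 0.2 s.
2. the clamp lever is at its end stop, the rail still at the pointer and the cover still open (y of rail_grip in the frame of pointer_tip between -0.004 and 0.004 m and value of joint clamp_lever above 1.45 rad and value of joint cover above 1 rad), for 0.2 s.
At the end, for the whole second after the job is handed in: The rail is within 4 mm of the pointer along the slots, the clamp lever within 0.12 rad of its end stop (1.57), and the cover shut (below 0.04 rad) (y of rail_grip in the frame of pointer_tip between -0.004 and 0.004 m and value of joint clamp_lever above 1.45 rad and value of joint cover below 0.04 rad); the robot touches nothing.
It fails at once if the cover slams: it is closing faster than 2 rad/s within 0.3 rad of shut (value of joint cover below 0.3 rad and velocity of joint cover below -2 rad/s).
It fails at once if the pointer is shifted by more than 4 mm (distance of pointer_tip from where it was at the start of the episode above 0.004 m).
It fails at once if the screwdriver, the hardness block or the loupe is moved by more than 30 mm (distance of any of screwdriver, hardness_block, loupe from where it was at the start of the episode above 0.03 m).
It also fails if it takes over 72 s, if anything falls off the work surface, if the arm or the gripper's body presses on something with over 40 N, if the wrist force passes 120 N, or if a joint passes its speed limit or range.

ROBOT

A 7-joint arm with a two-finger parallel gripper is mounted at the origin on a cart in front of the work surface, level with it; the furniture and walls round the work are solid. World frame = base frame: x ahead of the robot, y to its left, z up, the work surface at z = 0. Lengths are in m, angles in rad, forces in N, time in s.
With the tool pointing down it reaches from about 0.35 to 0.9 m from the base axis. Payload 7.2 kg.
Tool frame: the origin (TCP) lies on the centre line of the jaws, within the pads' length; the fingertips stand 11 mm ahead of it and the grasp point (between the pads) lies 8 mm behind it; x points along the fingers, y is the direction in which the jaws open and shut, and the axes are right-handed (so a half turn about x gives the same grasp; the last joint's range is limited). The gripper opens to 88 mm and grips with 3 to 60 N. Pads are 20 mm wide; open, the fingers measure 115 mm over their backs; the gripper's body (75 mm by 178 mm) begins 61 mm behind the grasp point.
Start: joints at [-1.365, 0.411, -0.013, 1.596, 0.006, 1.134, -0.082], TCP at [0.169, 0.602, 0.234] pointing down, gripper open.
Joint ranges: [-2.95, 2.95], [-0.29, 1.99], [-1.47, 1.44], [0.14, 2.54], [-1.03, 4.17], [0.13, 1.85], [-2.86, 2.86]. Speed limits (rad/s): [2.39, 2.39, 3.01, 3.01, 3.14, 3.14, 3.14].

INTERFACE

Orientations are given as a unit quaternion [x, y, z, w].
In Python, from station import get_obs, get_image, close_job gives the robot as it stands. The module is installed in compiled form; this text tells all that it offers.
- The arm moves only by the shell command python3 -m crank 'ROWS' [FORCE]. ROWS is a JSON object of lists of equal length, an entry for each row: "gripper": the gripper's target within -1 to 1 (shut at 1, half-way at 0, fully open at -1); "xyz": the shift along the world's x, y, z in units of 25 mm (1.0 is 25 mm), a list of three; "turn": the turn, a rotation vector about the world's x, y, z in units of 6 degrees (1.0 is 6 degrees), a list of three. A call has 1 to 8 rows; each row shifts and turns the pose as measured when the row begins; what a row does not reach is not made up. A row lasts 1/12 s, in which the tool goes at most 41.7 mm and 7.16 degrees, less where a joint would pass 70% of its speed; a pose out of reach is approached as far as the arm can. A call with a number of a shift or a turn outside -1 to 1 is refused whole. A call with a gripper value outside its range is refused whole. The fingers move at their own pace and stop on an object; FORCE is the grip in N (left out, the last holds). Time passes only in rows, so rows that do not move let the fingers close. It gives the time, the measured TCP pose, the force and the opening at its end, in the units of the state.
- get_obs(): the state, without advancing time (a new reading comes with each control period).
- get_image(name): name is "scene" or "side" or "wrist"; returns a dict with "image" (384x512x3 uint8, blue, green, red), "depth" (384x512 float32, m along the optical axis (not along the pixel's ray), 0 where there is no reading), "fx", "fy", "cx", "cy" (pixels), "k1" (the pictures are not rectified: a ray, as slopes to the right and down, at radius r is drawn at 1 + k1 r^2 times it, then the intrinsics apply), "R" (3x3) and "t" (3): a world point X has camera coordinates R X + t. Camera axes: x right, y down, z forward; pixel columns grow to the right and rows downward; lengths in m; the calibration is good to about 2 mm. A picture is of the moment at which its call begins.
- close_job(): hands the job in, once; it reports no verdict.
The state is a dict: "time": time; "qpos": joint angles; "joint_velocities": joint speeds; "joint_efforts": joint torques, N m; "eef_pos": TCP position; "ee_rot": TCP orientation; "force": force on the tool from outside, world axes, zero at the start; "ft_torque": the same for the moment, N m; "finger_gap": finger opening in m.
Only numpy, scipy, OpenCV 4.12 (cv2) and the standard library are available. Lean on these libraries where they do the work, as an engineer would, in place of code of your own. Each camera call takes 0.05 s, during which the arm holds its last target.

## Working session

There is one attempt and no reset: what is moved stays moved. The work goes in short steps, Python scripts to look and compute and a shell command to move; the robot and the scene stay as the last step left them, time stands still between calls to the robot, and variables do not carry over. Pictures are saved under pics/ and viewed, and the job is handed in when it is done.

```bash
mkdir -p pics
cat > h.py <<'E'
import numpy as np, cv2
from station import get_obs, get_image
def grab(n,tag):
    d=get_image(n); cv2.imwrite(f'pics/{tag}.png',d['image']); np.savez(f'pics/{tag}.npz',**d); return d
def load(tag): return dict(np.load(f'pics/{tag}.npz'))
def ray(d,u,v):
    K=np.array([[d['fx'],0,d['cx']],[0,d['fy'],d['cy']],[0,0,1]],float)
    p=np.array([(u-d['cx'])/d['fx'],(v-d['cy'])/d['fy']]); q=p.copy()
    for _ in range(20): q=p/(1+d['k1']*(q@q))
    return np.array([q[0],q[1],1])
def pt(d,u,v,z=None):
    z=d['depth'][int(round(v)),int(round(u))] if z is None else z
    return d['R'].T@(ray(d,u,v)*z-d['t'])
def proj(d,X):
    c=d['R']@np.asarray(X)+d['t']; q=c[:2]/c[2]; q=q*(1+d['k1']*(q@q))
    return np.array([q[0]*d['fx']+d['cx'],q[1]*d['fy']+d['cy']])
def crop(tag,u0,v0,u1,v1,s,out):
    im=cv2.imread(f'pics/{tag}.png')[v0:v1,u0:u1]; cv2.imwrite(f'pics/{out}.png',cv2.resize(im,None,fx=s,fy=s,interpolation=cv2.INTER_CUBIC))
E
python3 - <<'E'
from h import *
for n in ['scene','side','wrist']:
    d=grab(n,n+'0'); print(n,d['fx'],d['k1'],-d['R'].T@d['t'],d['R'][2])
o=get_obs(); print({k:np.round(v,3) for k,v in o.items()})
E
```

```text
scene 400.83950218507493 -0.14361465134597623 [ 0.17807262 -0.62115341  0.77621477] [ 0.45719159  0.50220824 -0.73400459]
side 355.4732578307956 -0.020340202292669873 [-0.01333999 -0.4674056   0.67422708] [ 0.6666923   0.32468282 -0.67089675]
wrist 312.53501357043024 -0.01456321247404145 [0.09313294 0.62322138 0.38388297] [ 0.27503113 -0.07848049 -0.95822685]
{'time': np.float64(0.15), 'qpos': array([-1.365,  0.412, -0.013,  1.597,  0.006,  1.134, -0.082]), 'joint_velocities': array([ 0.001, -0.001, -0.002, -0.003, -0.002, -0.001, -0.   ]), 'joint_efforts': array([ 2.0000e-03, -5.8833e+01,  6.4200e-01, -2.9129e+01, -5.4000e-02,
        1.6000e-02,  0.0000e+00]), 'eef_pos': array([0.169, 0.601, 0.233]), 'ee_rot': array([ 0.096,  0.701, -0.097,  0.7  ]), 'force': array([-0.851,  0.188, -1.167]), 'ft_torque': array([ 0.018,  0.033, -0.02 ]), 'finger_gap': np.float64(0.088)}
```

View pics/scene0.png

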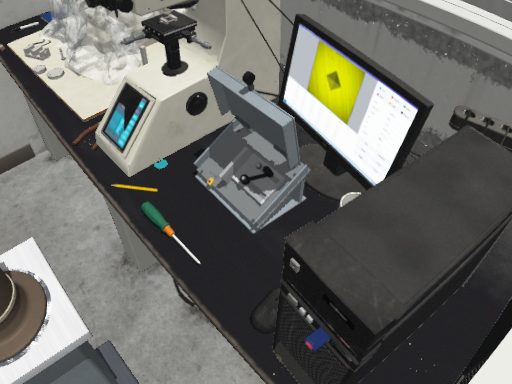

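View pics/side0.png

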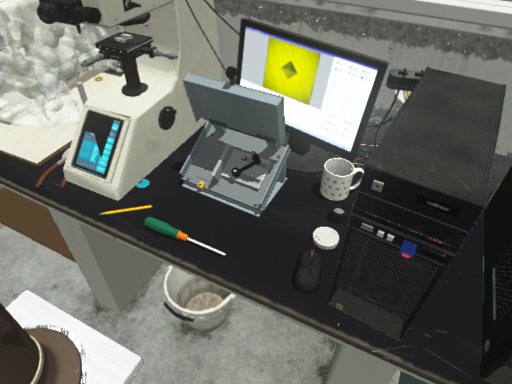

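View pics/wrist0.png

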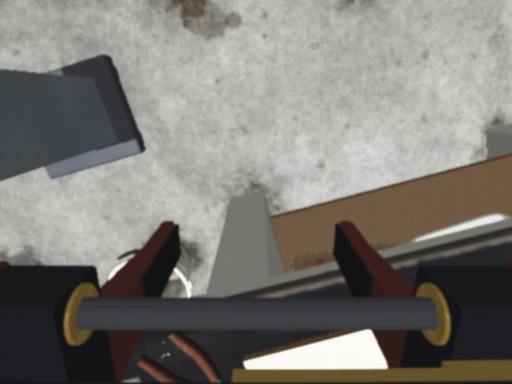

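Run:
```python
from h import *
crop('scene0',180,60,320,240,4,'sc'); crop('side0',165,65,305,225,4.5,'sd')
```

```text
(no output)
```

View pics/sc.png

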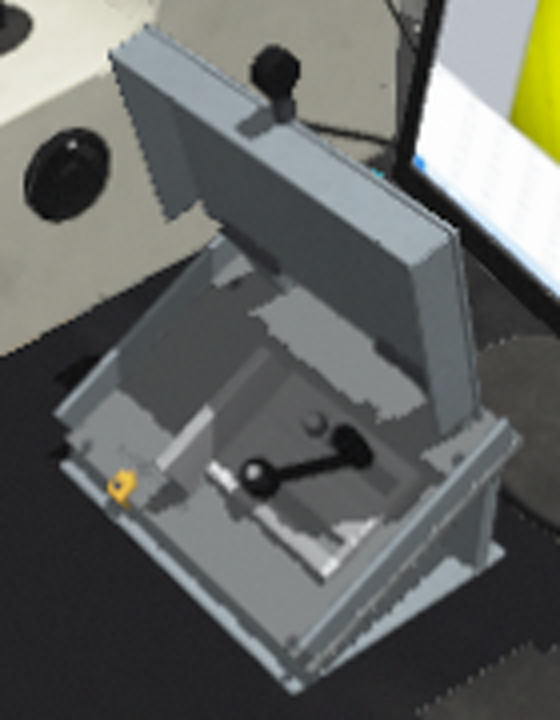

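View pics/sd.png

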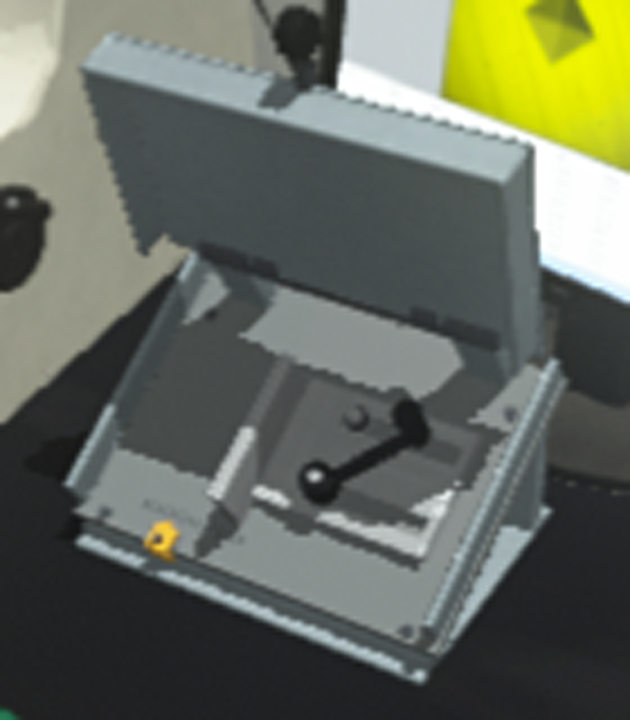

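```bash
cat >> h.py <<'E'
def cloud(d):
    H,W=d['depth'].shape; u,v=np.meshgrid(np.arange(W),np.arange(H))
    K=np.array([[d['fx'],0,d['cx']],[0,d['fy'],d['cy']],[0,0,1]],float)
    q=cv2.undistortPoints(np.stack([u,v],-1).reshape(-1,1,2).astype(float),K,np.array([d['k1'],0,0,0],float)).reshape(-1,2)
    z=d['depth'].reshape(-1); P=np.c_[q*z[:,None],z]; 
    return ((P-d['t'])@d['R']).reshape(H,W,3)
E
python3 - <<'E'
from h import *
s=load('scene0');c=cloud(s)
def S(u,v): return c[int(round(60+v/4)),int(round(180+u/4))].round(4)
for n,u,v in [('deckL',95,425),('deckFR',260,600),('deckmid',170,520),('deckUp',320,330),('deckUR',450,450),('ptr',122,485),('hub',262,470),('grip',350,435),('knob',275,72),('railtop',190,435),('corner FL base',65,465),('base FR',295,690),('base BR',500,550),('table',60,560)]: print(n,S(u,v))
# plane ransac-ish fit from deck lower strip
pts=np.array([S(u,v) for u,v in [(95,425),(110,440),(130,460),(160,530),(200,540),(180,505),(220,560),(260,600),(250,570),(300,620),(280,590),(280,310),(320,330),(350,360),(300,330)]])
m=pts.mean(0); n=np.linalg.svd(pts-m)[2][2]; n*=np.sign(n[2]); print(n,np.degrees(np.arccos(n[2])),np.degrees(np.arctan2(-n[1],-n[0])),((pts-m)@n).round(4))
E
```

```text
deckL [0.6072 0.0426 0.0337]
deckFR [ 0.5896 -0.1458  0.0324]
deckmid [ 0.5933 -0.0515  0.0249]
deckUp [ 0.7295 -0.0439  0.105 ]
deckUR [ 0.7145 -0.1747  0.1027]
ptr [ 0.5864 -0.0108  0.0312]
hub [ 0.6289 -0.1043  0.0851]
grip [ 0.6619 -0.1449  0.1241]
knob [ 0.6581 -0.0798  0.3387]
railtop [ 0.6136 -0.0543  0.0888]
corner FL base [0.5823 0.0489 0.0073]
base FR [ 0.5769 -0.1934  0.0026]
base BR [ 0.7478 -0.2007  0.0064]
table [ 0.5319 -0.0143  0.    ]
[-0.493962    0.01838138  0.86928917] 29.62385834889643 -2.131115075460288 [-0.0008 -0.0015  0.0015 -0.0006  0.0001  0.0021  0.      0.0033 -0.0013
 -0.0021 -0.0009  0.0007 -0.0008  0.0005 -0.0002]
```

```bash
cat >> h.py <<'E'
def frame(yaw,origin):
    cy,sy=np.cos(yaw),np.sin(yaw); Rs=np.array([[cy,-sy,0],[sy,cy,0],[0,0,1]])
    a=np.radians(30); Rd=Rs@np.array([[np.cos(a),0,-np.sin(a)],[0,1,0],[np.sin(a),0,np.cos(a)]])
    return Rd,np.asarray(origin)+[0,0,0.07]
def ortho(tags,Rd,od,fn,zr=(-.02,.08),s=2.2,col=True):
    W=int(340*s);H=int(250*s);img=np.zeros((H,W,3),np.uint8)+60
    for t in tags:
        d=load(t);P=((cloud(d)-od)@Rd).reshape(-1,3);C=d['image'].reshape(-1,3)
        k=(d['depth'].reshape(-1)>0)&(abs(P[:,0])<.12)&(abs(P[:,1])<.165)&(P[:,2]>zr[0])&(P[:,2]<zr[1])
        P=P[k];C=C[k]
        if not col: C=cv2.applyColorMap(np.clip((P[:,2]-zr[0])/(zr[1]-zr[0])*255,0,255).astype(np.uint8).reshape(-1,1),cv2.COLORMAP_JET).reshape(-1,3)
        for p,cc in sorted(zip(P.tolist(),C.tolist()),key=lambda x:x[0][2]):
            x=int((-p[1]*1000+170)*s);y=int((-p[0]*1000+125)*s); cv2.circle(img,(x,y),2,[int(i) for i in cc],-1)
    for k in range(-150,151,50): cv2.putText(img,str(k),(int((-k+170)*s),H-3),0,.35,(255,255,255)); cv2.line(img,(int((-k+170)*s),H-20),(int((-k+170)*s),H-14),(255,255,255))
    for k in range(-100,101,50): cv2.putText(img,str(k),(0,int((-k+125)*s)),0,.35,(255,255,255))
    cv2.imwrite(f'pics/{fn}.png',img)
E
python3 - <<'E'
from h import *
from scipy.optimize import least_squares
for t in ['scene0','side0']:
    d=load(t);c=cloud(d).reshape(-1,3)[d['depth'].reshape(-1)>0]
    # fit deck plane 30deg
    yaw=np.radians(-1.8); o=np.array([0.66,-0.065,0])
    for it in range(6):
        Rd,od=frame(yaw,o); P=(c-od)@Rd
        k=(abs(P[:,2])<.006)&(P[:,0]>-.09)&(P[:,0]<.09)&(abs(P[:,1])<.115)
        Q=c[k]; m=np.median(Q,0); 
        A=np.c_[Q[:,:2],np.ones(k.sum())]; co=least_squares(lambda p:A@p-Q[:,2],[.57,0,-.3],loss='soft_l1',f_scale=.001).x
        g=co[:2]; yy=np.arctan2(g[1],g[0]); 
        # offset along slope
        e=np.median(P[k,2]); o=o+np.array([np.cos(yaw),np.sin(yaw),0])*(-e/np.sin(np.radians(30)))
    print(t,k.sum(),'slope',np.degrees(np.arctan(np.hypot(*g))),'yaw',np.degrees(yy),o)
    # right & left cheek inner/outer: points with z 15..27
    P=(c-od)@Rd
    k=(P[:,2]>.018)&(P[:,2]<.028)&(abs(P[:,0])<.09)&(abs(P[:,1])>.1)&(abs(P[:,1])<.15)
    for s in (1,-1):
        y=P[k&(P[:,1]*s>0)]; 
        if len(y)>20: print(s,len(y),np.percentile(y[:,1],[2,25,50,75,98]).round(4),np.degrees(np.polyfit(y[:,0],y[:,1],1)[0]))
ortho(['scene0'],Rd,od,'o1');ortho(['side0'],Rd,od,'o2',col=False); print(od)
E
```

```text
scene0 3409 slope 29.969025531271463 yaw -1.8962845502532817 [ 0.66510964 -0.06516058  0.        ]
1 200 [0.1128 0.1149 0.1161 0.1178 0.1213] -0.25678424438314756
-1 251 [-0.1385 -0.137  -0.1361 -0.1342 -0.1319] -0.3087358002689555
side0 3186 slope 30.035788106863553 yaw -2.072434558587114 [ 0.66383206 -0.06512043  0.        ]
1 164 [0.1142 0.1162 0.1176 0.1189 0.1217] -0.2834786466711592
-1 197 [-0.1367 -0.1355 -0.1344 -0.1323 -0.1067] 1.6638138630221646
[ 0.66383206 -0.06512043  0.07      ]
```

View pics/o1.png

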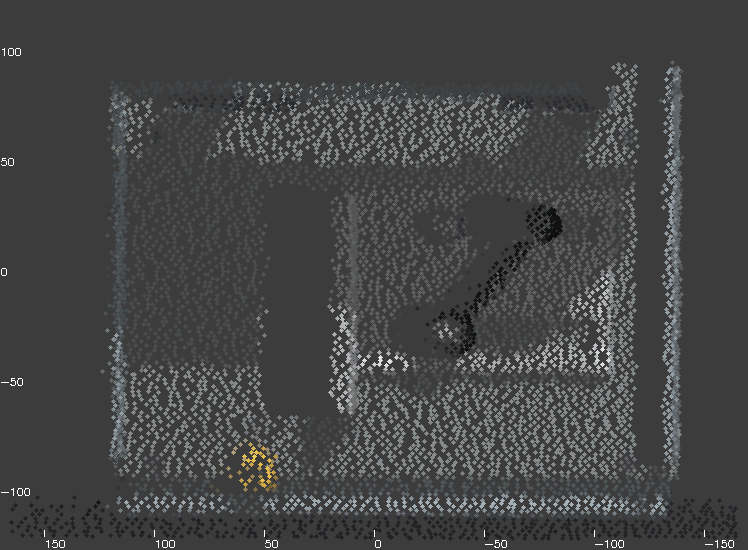

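View pics/o2.png

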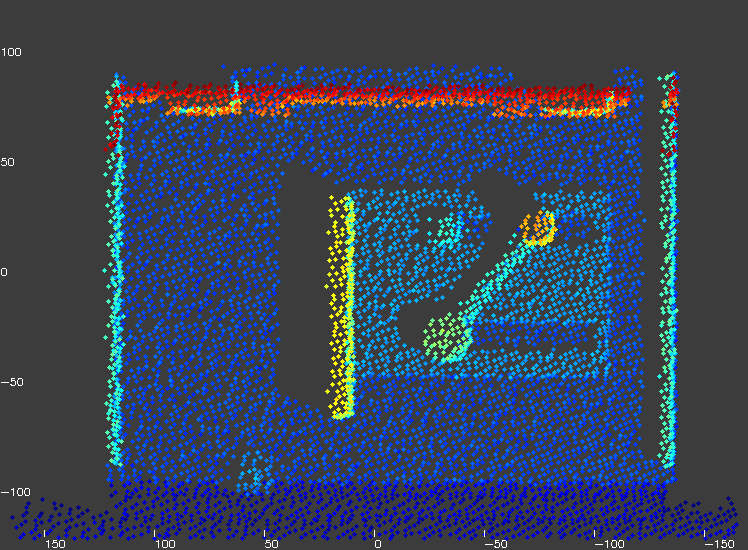

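```bash
cat >> h.py <<'E'
from scipy.spatial.transform import Rotation as Ro
Rd,od=frame(np.radians(-1.98),[0.6645,-0.0651,0])
GR=np.array([-0.008,0,0]) # grasp point in tool frame
def need(p,tilt=None,ret=False):
    """p: deck coords of grasp point"""
    o=get_obs(); Rt=np.c_[-Rd[:,2],SGN*Rd[:,1],np.cross(-Rd[:,2],SGN*Rd[:,1])]
    if tilt: Rt=Ro.from_rotvec(Rd[:,1]*np.radians(tilt)).as_matrix()@Rt
    Rc=Ro.from_quat(o['ee_rot']).as_matrix()
    rv=Ro.from_matrix(Rt@Rc.T).as_rotvec()
    goal=od+Rd@np.asarray(p)-Rt@GR
    print('goal tcp',goal.round(3),'shift units',((goal-o['eef_pos'])/.025).round(2),'turn units',(np.degrees(rv)/6).round(2),'now grasp deck mm',(1000*((o['eef_pos']+Rc@GR-od)@Rd)).round(1),'gap',round(float(o['finger_gap']),4),'F deck',(o['force']@Rd).round(1),'t',round(float(o['time']),2))
SGN=1
E
python3 - <<'E'
import h
from h import *
o=get_obs();print(Ro.from_quat(o['ee_rot']).as_matrix().round(2))
for s in (1,-1):
    h.SGN=s; need([-.01,.015,.13])
# obstacles: max height grid
for t in ['scene0','side0']:
    d=load(t);c=cloud(d);k=d['depth']>0;c=c[k]
    P=(c-od)@Rd
    q=(P[:,2]>.05)&(P[:,2]<.3)&(abs(P[:,1]+.01)<.125)&(P[:,0]<.2)&(P[:,0]>0.03)
    for z in np.arange(.05,.26,.02):
        a=P[q&(abs(P[:,2]-z)<.01)]; 
        if len(a): print(t,round(z,2),a[:,0].min().round(3),np.percentile(a[:,0],5).round(3))
    kn=c[(c[:,2]>.315)&(abs(c[:,0]-.66)<.03)&(abs(c[:,1]+.08)<.03)]; print('knob',kn.mean(0),kn.min(0),kn.max(0), ((kn-od)@Rd).mean(0))
    for x in np.arange(.35,.75,.05):
        print(round(x,2),[round(float(c[(abs(c[:,0]-x)<.025)&(abs(c[:,1]-y)<.025)][:,2].max(initial=-1)),2) for y in np.arange(-.4,.6,.1)])
E
```

```text
[[-0.    0.27  0.96]
 [-0.    0.96 -0.27]
 [-1.   -0.    0.  ]]
goal tcp [ 0.595 -0.048  0.171] shift units [ 17.06 -25.96  -2.49] turn units [-0.76 -4.95  2.24] now grasp deck mm [-363.3  648.9  407.2] gap 0.0881 F deck [-1.3  0.2 -0.6] t 0.15
goal tcp [ 0.595 -0.048  0.171] shift units [ 17.06 -25.96  -2.49] turn units [  7.16  -1.13 -26.84] now grasp deck mm [-363.3  648.9  407.2] gap 0.0881 F deck [-1.3  0.2 -0.6] t 0.15
scene0 0.05 0.073 0.073
scene0 0.07 0.057 0.076
scene0 0.09 0.058 0.086
scene0 0.11 0.066 0.092
scene0 0.13 0.073 0.089
scene0 0.15 0.078 0.083
scene0 0.17 0.081 0.082
scene0 0.19 0.086 0.114
scene0 0.21 0.091 0.093
scene0 0.23 0.117 0.118
scene0 0.25 0.121 0.122
knob [ 0.65889786 -0.07647436  0.33628713] [ 0.64837244 -0.08222698  0.31514319] [ 0.67263713 -0.0654399   0.34857511] [ 0.12863521 -0.01156112  0.23321432]
0.35 [0.0, 0.0, 0.0, 0.0, 0.0, 0.0, 0.0, 0.0, 0.0, 0.0]
0.4 [0.03, 0.0, 0.01, 0.02, 0.03, 0.0, 0.0, 0.0, 0.02, 0.01]
0.45 [0.04, 0.01, 0.01, 0.02, 0.03, 0.01, 0.11, 0.11, 0.0, 0.02]
0.5 [-1.0, 0.0, 0.01, 0.01, 0.0, 0.0, 0.47, 0.45, -0.52, 0.02]
0.55 
[... 450 characters left out ...]
091
side0 0.23 0.116 0.117
side0 0.25 0.12 0.122
knob [ 0.65681395 -0.07457245  0.33530666] [ 0.64791667 -0.07987622  0.31558906] [ 0.67141214 -0.06354728  0.34821112] [ 0.12628442 -0.00973235  0.2334394 ]
0.35 [0.0, 0.0, 0.0, 0.0, 0.0, 0.0, 0.0, 0.0, 0.0, 0.0]
0.4 [0.03, 0.0, 0.01, 0.02, 0.03, 0.0, 0.0, 0.0, 0.02, 0.0]
0.45 [0.04, 0.0, 0.0, 0.0, 0.03, 0.01, 0.11, 0.11, 0.01, 0.02]
0.5 [0.03, 0.0, 0.0, 0.0, 0.0, 0.0, 0.48, 0.47, 0.0, 0.02]
0.55 [0.02, 0.0, 0.05, 0.01, 0.0, 0.0, 0.48, 0.46, -0.35, 0.02]
0.6 [0.02, 0.0, 0.08, 0.09, 0.05, 0.0, 0.35, 0.35, 0.44, 0.02]
0.65 [0.04, 0.0, 0.3, 0.35, 0.31, 0.19, 0.39, 0.35, -0.56, -1.0]
0.7 [0.04, 0.09, 0.26, 0.27, 0.27, 0.34, 0.4, 0.35, -0.64, -1.0]
```

```bash
python3 -m crank '{"gripper":[0,0,0,0,0,0,0,0],"xyz":[[0.3,-1,0.2],[0.3,-1,0.2],[0.3,-1,0.2],[0.3,-1,0.2],[0.3,-1,0.2],[0.3,-1,0.2],[0.3,-1,0.2],[0.3,-1,0.2]],"turn":[[-0.03,-0.2,0.09],[-0.03,-0.2,0.09],[-0.03,-0.2,0.09],[-0.03,-0.2,0.09],[-0.03,-0.2,0.09],[-0.03,-0.2,0.09],[-0.03,-0.2,0.09],[-0.03,-0.2,0.09]]}'
python3 -c "
from h import *
need([-.01,.015,.13])"
```

```text
time: 0.82
eef_pos: [0.2283, 0.3949, 0.2687]
ee_rot: [0.063, 0.64, -0.071, 0.763]
force: [-0.2, -0.5, -0.2]
finger_gap: 0.044
goal tcp [ 0.595 -0.048  0.171] shift units [ 14.68 -17.7   -3.92] turn units [-0.43 -3.31  1.46] now grasp deck mm [-289.2  444.8  405.5] gap 0.044 F deck [-0.2 -0.5 -0.1] t 0.82
```

```bash
python3 -m crank '{"gripper":[0,0,0,0,0,0,0,0],"xyz":[[0.5,-1,0],[0.5,-1,0],[0.5,-1,0],[0.5,-1,0],[0.5,-1,0],[0.5,-1,0],[0.5,-1,0],[0.5,-1,0]],"turn":[[-0.03,-0.2,0.09],[-0.03,-0.2,0.09],[-0.03,-0.2,0.09],[-0.03,-0.2,0.09],[-0.03,-0.2,0.09],[-0.03,-0.2,0.09],[-0.03,-0.2,0.09],[-0.03,-0.2,0.09]]}'
python3 -m crank '{"gripper":[0,0,0,0,0,0,0,0],"xyz":[[0.4,-1,0],[0.4,-1,0],[0.4,-1,0],[0.4,-1,0],[0.4,-1,0],[0.4,-1,0],[0.4,-1,0],[0.4,-1,0]],"turn":[[-0.03,-0.2,0.09],[-0.03,-0.2,0.09],[-0.03,-0.2,0.09],[-0.03,-0.2,0.09],[-0.03,-0.2,0.09],[-0.03,-0.2,0.09],[-0.03,-0.2,0.09],[-0.03,-0.2,0.09]]}'
python3 -c "
from h import *
need([-.01,.015,.13])"
```

```text
time: 1.48
eef_pos: [0.3302, 0.1842, 0.2689]
ee_rot: [0.033, 0.572, -0.042, 0.819]
force: [-0.3, 0.3, 0.3]
finger_gap: 0.0436
time: 2.15
eef_pos: [0.3819, 0.0652, 0.2672]
ee_rot: [0.017, 0.533, -0.02, 0.846]
force: [-0.0, -0.2, -0.3]
finger_gap: 0.0436
goal tcp [ 0.595 -0.048  0.171] shift units [ 8.54 -4.52 -3.86] turn units [-0.1  -0.74  0.17] now grasp deck mm [-149.3  120.5  322.2] gap 0.0436 F deck [-0.2 -0.2 -0.2] t 2.15
```

```bash
python3 -m crank '{"gripper":[0,0,0,0,0,0,0,0],"xyz":[[1,-0.6,-0.3],[1,-0.6,-0.3],[1,-0.6,-0.3],[1,-0.6,-0.3],[1,-0.6,-0.3],[1,-0.6,-0.3],[1,-0.6,-0.3],[0.5,-0.3,-0.3]],"turn":[[-0.02,-0.1,0.02],[-0.02,-0.1,0.02],[-0.02,-0.1,0.02],[-0.02,-0.1,0.02],[-0.02,-0.1,0.02],[-0.02,-0.1,0.02],[0,-0.1,0.02],[0,0,0.02]]}'
python3 - <<'E'
from h import *
need([-.01,.015,.13])
grab('wrist','w1');grab('scene','s1')
E
```

```text
time: 2.82
eef_pos: [0.5765, -0.0646, 0.2068]
ee_rot: [0.01, 0.496, -0.025, 0.868]
force: [0.0, 0.1, 0.3]
finger_gap: 0.0436
goal tcp [ 0.595 -0.048  0.171] shift units [ 0.76  0.68 -1.45] turn units [0.07 0.09 0.17] now grasp deck mm [ -7.9  -2.4 170.5] gap 0.0436 F deck [0.2 0.1 0.3] t 2.82
```

View pics/w1.png

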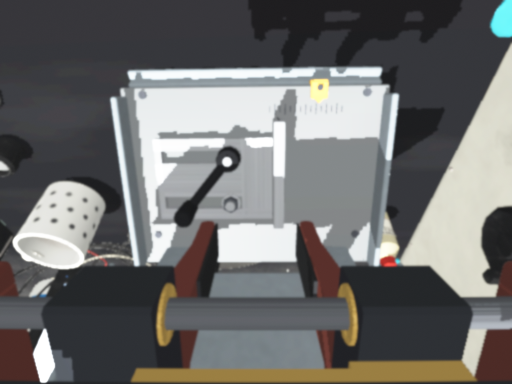

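View pics/s1.png

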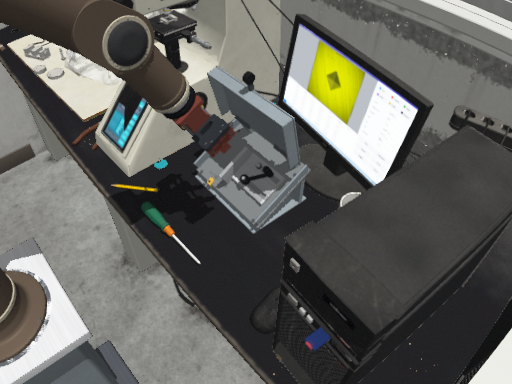

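Run:
```python
from h import *
crop('w1',120,60,400,240,2.8,'w1c')
d=load('w1');P=(cloud(d)-od)@Rd
ok=d['depth']>0
k=ok&(abs(P[...,2])<.005)&(abs(P[...,0])<.09)&(abs(P[...,1])<.1); print('deck z',np.median(P[k][:,2]))
k=ok&(P[...,2]>.035)&(P[...,2]<.047)&(P[...,0]>-.07)&(P[...,0]<.03)&(abs(P[...,1]-.015)<.02)
a=P[k];print('rail',k.sum(),np.percentile(a[:,1],[2,50,98]),np.percentile(a[:,0],[1,99]),np.median(a[:,2]),np.polyfit(a[:,0],a[:,1],1))
hsv=cv2.cvtColor(d['image'],cv2.COLOR_BGR2HSV)
y=ok&(hsv[...,1]>120)&(hsv[...,0]>15)&(hsv[...,0]<35)&(abs(P[...,1]-.05)<.03)&(P[...,0]<-.06)&(P[...,0]>-.12)
a=P[y];print('ptr',y.sum(),np.percentile(a[:,1],[2,50,98]),np.percentile(a[:,0],[1,99]),np.median(a[:,2]))
vv,uu=np.where(y);print(uu.min(),uu.max(),vv.min(),vv.max())
```

```text
deck z -0.00040781268282015146
rail 1176 [0.01090789 0.0155763  0.02052255] [-0.06320818  0.02879046] 0.041935083977598556 [0.00091058 0.01563497]
ptr 8 [0.04741866 0.04760982 0.05627981] [-0.09817476 -0.09529446] 0.0019040624321367053
310 322 80 83
```

View pics/w1c.png

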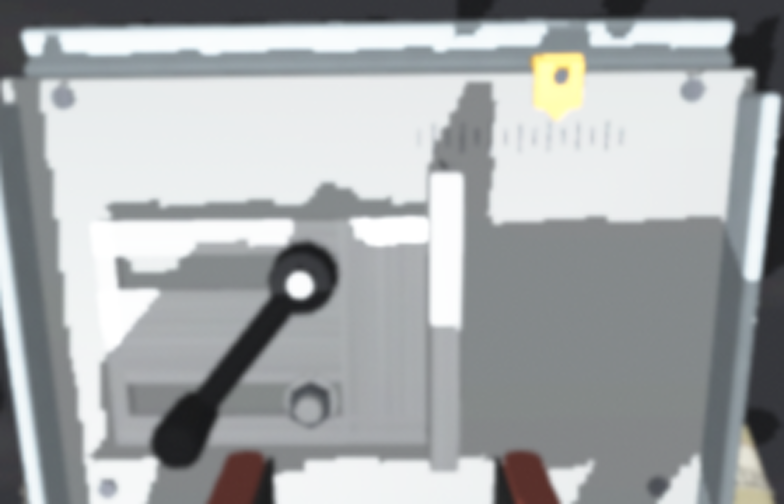

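Run:
```python
from h import *
d=load('w1')
for u,v in [(558,118),(533,75),(584,75),(558,95)]:
    q=np.array([120+(u+.5)/2.8-.5,60+(v+.5)/2.8-.5]); r=d['R'].T@ray(d,*q); c=-d['R'].T@d['t']
    s=((od-c)@Rd[:,2]+.002)/(r@Rd[:,2]); print((c+r*s-od)@Rd*1000, (pt(d,*q)-od)@Rd*1000)
need([-.01,.0157,.034])
```

```text
[-78.25965749  56.13999701   2.        ] [-78.36109372  55.56183435   5.26930962]
[-92.38472278  47.07991505   2.        ] [-92.41652067  47.40596723  -0.20745772]
[-92.20953671  64.26907904   2.        ] [-92.26976211  65.15232434  -2.35114005]
[-85.81460157  55.79905134   2.        ] [-85.83450388  55.27910447   4.95846479]
goal tcp [ 0.643 -0.049  0.088] shift units [ 2.73  0.62 -4.72] turn units [0.06 0.05 0.18] now grasp deck mm [ -9.6  -2.  170.1] gap 0.0437 F deck [-0.3  0.1 -0.4] t 2.92
```

```bash
python3 -m crank '{"gripper":[0,0,0,0,0,0,0,0],"xyz":[[0.3,0.35,-0.5],[0.4,0.3,-0.7],[0.4,0.05,-0.7],[0.4,0,-0.7],[0.35,0,-0.6],[0.3,0,-0.5],[0.2,0,-0.4],[0.1,0,-0.2]],"turn":[[0.05,0.05,0.1],[0,0,0.08],[0,0,0],[0,0,0],[0,0,0],[0,0,0],[0,0,0],[0,0,0]]}'
python3 -c "
from h import *
need([-.01,.0157,.034])"
```

```text
time: 3.58
eef_pos: [0.6268, -0.0422, 0.1071]
ee_rot: [0.007, 0.502, -0.015, 0.864]
force: [0.6, -0.7, -0.2]
finger_gap: 0.0437
goal tcp [ 0.643 -0.049  0.088] shift units [ 0.66 -0.26 -0.78] turn units [ 0.02 -0.06 -0.01] now grasp deck mm [-14.7  21.6  59.3] gap 0.0437 F deck [ 0.4 -0.6 -0.5] t 3.58
```

```bash
python3 -m crank '{"gripper":[0,0,0,0],"xyz":[[0.35,-0.26,-0.3],[0.35,-0.05,-0.4],[0.1,0,-0.15],[0,0,0]],"turn":[[0,-0.05,0],[0,0,0],[0,0,0],[0,0,0]]}'
python3 - <<'E'
from h import *
need([-.01,.0157,.034])
grab('wrist','w2')
E
```

```text
time: 3.92
eef_pos: [0.6446, -0.0467, 0.0868]
ee_rot: [0.006, 0.5, -0.014, 0.866]
force: [-0.5, -0.7, 0.5]
finger_gap: 0.0439
goal tcp [ 0.643 -0.049  0.088] shift units [-0.05 -0.08  0.03] turn units [ 0.03 -0.01 -0.04] now grasp deck mm [-9.4 17.7 32.8] gap 0.0439 F deck [-0.2 -0.7  0.6] t 3.92
```

View pics/w2.png

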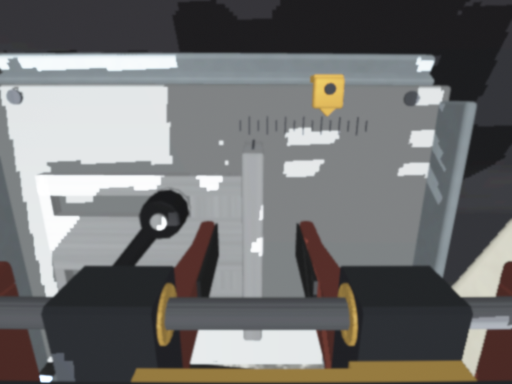

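```bash
python3 -m crank '{"gripper":[0.3,1,1,1,1],"xyz":[[0,-0.07,0],[0,0,0],[0,0,0],[0,0,0],[0,0,0]],"turn":[[0,0,0],[0,0,0],[0,0,0],[0,0,0],[0,0,0]]}' 20
python3 - <<'E'
from h import *
need([-.01,.0557,.034])
E
```

```text
time: 4.38
eef_pos: [0.6436, -0.0472, 0.09]
ee_rot: [0.006, 0.499, -0.014, 0.866]
force: [-0.2, 0.5, -0.5]
finger_gap: 0.014
goal tcp [ 0.645 -0.009  0.088] shift units [ 0.05  1.54 -0.1 ] turn units [ 0.04  0.02 -0.05] now grasp deck mm [-8.7 17.1 36.1] gap 0.014 F deck [-0.4  0.5 -0.3] t 4.38
```

```bash
python3 -m crank '{"gripper":[1,1,1],"xyz":[[0,0,0],[0,0,0],[0,0,0]],"turn":[[0,0,0],[0,0,0],[0,0,0]]}' 20
python3 - <<'E'
from h import *
need([-.01,.0557,.034])
E
```

```text
time: 4.63
eef_pos: [0.6435, -0.0479, 0.0901]
ee_rot: [0.006, 0.499, -0.015, 0.866]
force: [0.3, -1.0, -0.2]
finger_gap: 0.0095
goal tcp [ 0.645 -0.009  0.088] shift units [ 0.05  1.57 -0.1 ] turn units [ 0.04  0.02 -0.03] now grasp deck mm [-8.7 16.5 36.2] gap 0.0095 F deck [ 0.1 -1.  -0.4] t 4.63
```

Gripped at gap 9.5 mm. Slide 1.57 units along deck y (world [0.035, 1, 0]).

```bash
python3 -m crank '{"gripper":[1,1,1,1,1,1,1],"xyz":[[0.01,0.25,0],[0.01,0.3,0],[0.01,0.3,0],[0.01,0.3,0],[0.01,0.25,0],[0.01,0.1,0],[0,0,0]],"turn":[[0,0,0],[0,0,0],[0,0,0],[0,0,0],[0,0,0],[0,0,0],[0,0,0]]}' 20
python3 - <<'E'
from h import *
need([-.01,.0557,.034])
E
```

```text
time: 5.22
eef_pos: [0.6446, -0.0157, 0.0901]
ee_rot: [0.006, 0.5, -0.021, 0.866]
force: [1.5, -4.0, -1.1]
finger_gap: 0.0096
goal tcp [ 0.645 -0.009  0.088] shift units [ 0.01  0.28 -0.1 ] turn units [0.11 0.   0.08] now grasp deck mm [-8.7 48.8 36.2] gap 0.0096 F deck [ 0.9 -3.9 -1.7] t 5.22
```

```bash
python3 -m crank '{"gripper":[1,1,1,1],"xyz":[[0.01,0.2,0],[0,0.12,0],[0,0.03,0],[0,0,0]],"turn":[[0,0,0.06],[0,0,0],[0,0,0],[0,0,0]]}' 20
python3 - <<'E'
from h import *
need([-.01,.0557,.034]); grab('wrist','w3')
crop('w3',200,50,400,230,3.5,'w3c')
E
```

```text
time: 5.55
eef_pos: [0.6449, -0.0081, 0.0901]
ee_rot: [0.004, 0.5, -0.02, 0.866]
force: [0.4, -3.3, 0.2]
finger_gap: 0.0102
goal tcp [ 0.645 -0.009  0.088] shift units [-0.   -0.02 -0.1 ] turn units [0.12 0.   0.04] now grasp deck mm [-8.7 56.4 36.2] gap 0.0102 F deck [ 0.5 -3.3 -0.1] t 5.55
```

View pics/w3c.png

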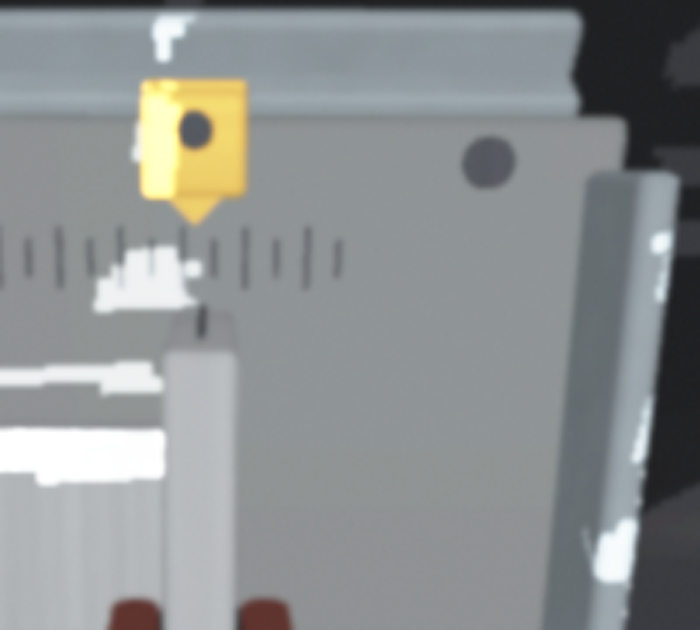

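Run:
```python
from h import *
d=load('w3');c=-d['R'].T@d['t']
def on(u,v,z):
    r=d['R'].T@ray(d,200+(u+.5)/3.5-.5,50+(v+.5)/3.5-.5); s=((od-c)@Rd[:,2]+z)/(r@Rd[:,2]); return ((c+r*s-od)@Rd*1000).round(1)
print('tip',on(194,222,.003),'mark top',on(202,312,.01),on(203,335,.03),'ptr sides',on(141,140,.004),on(246,140,.004),'rail',on(164,400,.042),on(236,400,.042))
P=(cloud(d)-od)@Rd;ok=d['depth']>0
k=ok&(P[...,2]>.037)&(P[...,2]<.047)&(P[...,0]>-.07)&(P[...,0]<-.03)&(abs(P[...,1]-.055)<.02)
print(np.percentile(P[k][:,1],[2,50,98]))
```

```text
tip [-77.9  55.4   3. ] mark top [-64.7  56.8  10. ] [-64.3  57.2  30. ] ptr sides [-90.2  47.3   4. ] [-90.2  63.4   4. ] rail [-57.8  52.3  42. ] [-57.8  61.6  42. ]
[0.05200088 0.05665716 0.06156217]
```

```bash
python3 -m crank '{"gripper":[1,1,1],"xyz":[[0,-0.06,0],[0,-0.03,0],[0,0,0]],"turn":[[0,0,0],[0,0,0],[0,0,0]]}' 20
python3 - <<'E'
from h import *
need([-.01,.0557,.034]); d=grab('wrist','w4')
crop('w4',200,50,400,230,3.5,'w4c')
P=(cloud(d)-od)@Rd;ok=d['depth']>0
k=ok&(P[...,2]>.037)&(P[...,2]<.047)&(P[...,0]>-.07)&(P[...,0]<-.03)&(abs(P[...,1]-.055)<.02)
print(np.percentile(P[k][:,1],[2,50,98]))
E
```

```text
time: 5.85
eef_pos: [0.6449, -0.008, 0.0901]
ee_rot: [0.005, 0.5, -0.018, 0.866]
force: [0.5, -4.0, -0.5]
finger_gap: 0.0095
goal tcp [ 0.645 -0.009  0.088] shift units [-0.   -0.03 -0.1 ] turn units [0.09 0.01 0.  ] now grasp deck mm [-8.7 56.4 36.2] gap 0.0095 F deck [ 0.3 -4.  -0.8] t 5.85
[0.05188436 0.05685723 0.06154903]
```

View pics/w4c.png

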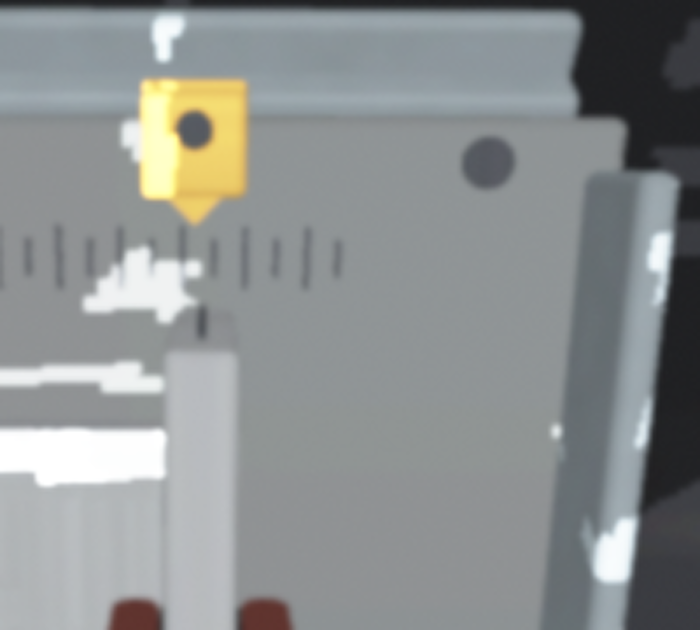

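```bash
python3 -m crank '{"gripper":[1,1],"xyz":[[0,-0.12,0],[0,-0.12,0]],"turn":[[0,0,0],[0,0,0]]}' 20
python3 - <<'E'
from h import *
need([-.01,.0557,.034])
E
```

```text
time: 6.07
eef_pos: [0.6448, -0.0101, 0.0901]
ee_rot: [0.005, 0.499, -0.014, 0.866]
force: [-1.1, 4.3, -0.1]
finger_gap: 0.01
goal tcp [ 0.645 -0.009  0.088] shift units [-0.    0.06 -0.1 ] turn units [ 0.05  0.01 -0.05] now grasp deck mm [-8.6 54.3 36.2] gap 0.01 F deck [-1.2  4.3  0.5] t 6.07
```

```bash
python3 -m crank '{"gripper":[0.6,0.4,0.4,0.4],"xyz":[[0,0,0],[0,0,0],[-0.2,0,0.35],[-0.4,0,0.7]],"turn":[[0,0,0],[0,0,0],[0,0,0],[0,0,0]]}' 20
python3 - <<'E'
from h import *
need([.025,-.075,.1]); d=grab('wrist','w5')
crop('w5',200,50,400,230,3.5,'w5c')
P=(cloud(d)-od)@Rd;ok=d['depth']>0
k=ok&(P[...,2]>.037)&(P[...,2]<.047)&(P[...,0]>-.07)&(P[...,0]<-.03)&(abs(P[...,1]-.055)<.02)
print(np.percentile(P[k][:,1],[2,50,98]))
E
```

```text
time: 6.4
eef_pos: [0.6291, -0.0117, 0.1138]
ee_rot: [0.004, 0.501, -0.015, 0.865]
force: [0.3, -0.4, -0.2]
finger_gap: 0.0265
goal tcp [ 0.638 -0.139  0.162] shift units [ 0.34 -5.1   1.94] turn units [ 0.08 -0.03 -0.04] now grasp deck mm [-10.3  52.1  64.5] gap 0.0265 F deck [ 0.2 -0.4 -0.4] t 6.4
[0.04965894 0.05449818 0.05929027]
```

View pics/w5c.png

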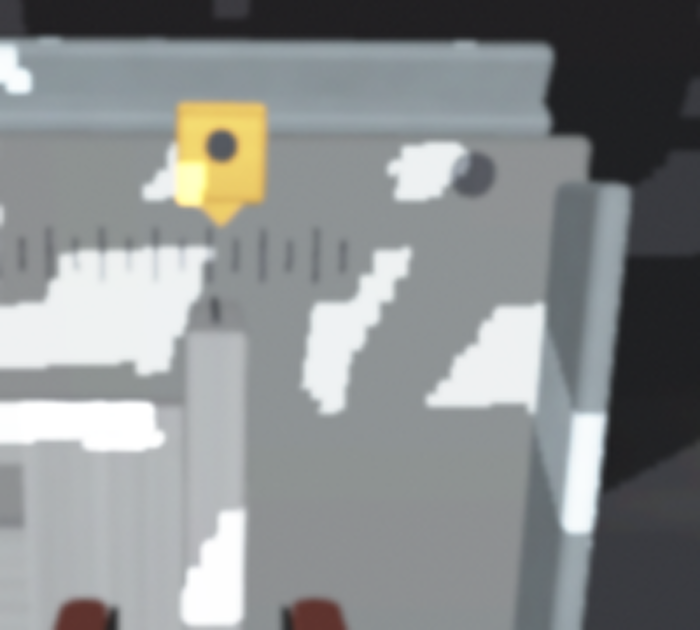

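View pics/w5.png

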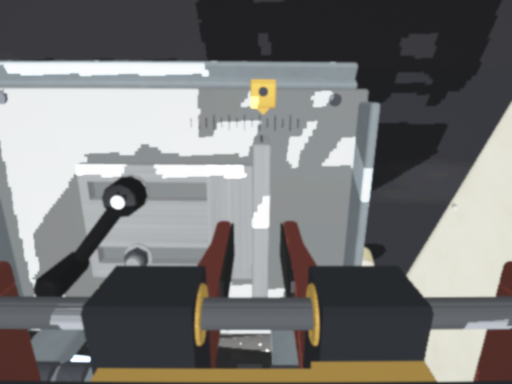

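Run:
```python
from h import *
d=load('w5');c=-d['R'].T@d['t']
def on(u,v,z,f=3.5,u0=200,v0=50):
    r=d['R'].T@ray(d,u0+(u+.5)/f-.5,v0+(v+.5)/f-.5); s=((od-c)@Rd[:,2]+z)/(r@Rd[:,2]); return ((c+r*s-od)@Rd*1000).round(1)
print('tip',on(221,224,.003),'mark',on(213,300,.01),on(215,318,.03),'ptr sides',on(177,160,.004),on(267,160,.004),'rail',on(187,360,.042),on(245,360,.042))
print('hub',on(119,200,.03,1,0,0), on(124,195,.03,1,0,0))
d=load('w1');c=-d['R'].T@d['t']
print('w1 hub',on(302,278,.03,2.8,120,60),on(298,285,.03,2.8,120,60),'grip top',on(178,448,.051,2.8,120,60))
for t in ['scene0','side0','w1']:
    d=load(t);P=(cloud(d)-od)@Rd;ok=d['depth']>0
    k=ok&(P[...,2]>.047)&(P[...,2]<.055)&(abs(P[...,0]-.025)<.025)&(abs(P[...,1]+.075)<.03)
    k2=ok&(P[...,2]>.026)&(P[...,2]<.034)&(abs(P[...,0]+.03)<.02)&(abs(P[...,1]+.032)<.02)
    for q in (k,k2):
        if q.any(): print(t,q.sum(),(P[q].min(0)*1000).round(1),(P[q].max(0)*1000).round(1))
```

```text
tip [-77.9  55.7   3. ] mark [-65.   54.4  10. ] [-64.5  54.5  30. ] ptr sides [-89.1  47.7   4. ] [-89.2  63.8   4. ] rail [-59.6  50.2  42. ] [-59.7  59.1  42. ]
hub [-27.9 -30.7  30. ] [-31.1 -27.3  30. ]
w1 hub [-29.1 -30.6  30. ] [-26.8 -32.   30. ] grip top [ 22.3 -70.8  51. ]
scene0 36 [ 14.2 -84.8  47.3] [ 31.1 -69.1  51.7]
scene0 54 [-37.4 -44.7  26.2] [-16.6 -23.7  33.1]
side0 29 [ 13.9 -82.3  47.8] [ 28.  -67.1  54. ]
side0 46 [-38.6 -44.1  26.4] [-18.3 -23.6  32.8]
w1 229 [ 14.4 -81.   47. ] [ 31.2 -65.   52.2]
w1 427 [-37.9 -41.8  26.5] [-16.3 -21.   33. ]
```

```bash
python3 -m crank '{"gripper":[0,0,0,0,0,0,0,0],"xyz":[[-0.3,0,0.5],[-0.1,-0.9,0.4],[0,-1,0.4],[0.1,-1,0.3],[0.1,-1,0.1],[0.1,-0.8,0.1],[0.1,-0.3,0.1],[0,0,0]],"turn":[[0,-0.2,0],[0,-0.3,0],[0,-0.3,0],[0,-0.3,0],[0,-0.2,0],[0,0,0],[0,0,0],[0,0,0]]}' 10
python3 - <<'E'
from h import *
need([.022,-.074,.085],tilt=-8)
E
```

```text
time: 7.12
eef_pos: [0.6278, -0.1384, 0.167]
ee_rot: [0.0, 0.441, -0.02, 0.897]
force: [-0.4, -0.8, -0.7]
finger_gap: 0.0438
goal tcp [ 0.643 -0.138  0.148] shift units [ 0.63 -0.   -0.75] turn units [ 0.16 -0.05  0.01] now grasp deck mm [ 17.8 -74.4 109. ] gap 0.0438 F deck [-0.6 -0.8 -0.4] t 7.12
```

```bash
python3 -m crank '{"gripper":[0,0,0],"xyz":[[0.3,0,-0.35],[0.33,0,-0.4],[0,0,0]],"turn":[[0.1,-0.05,0],[0.05,0,0],[0,0,0]]}' 10
python3 - <<'E'
from h import *
need([.022,-.074,.045],tilt=-8); grab('wrist','w6')
E
```

```text
time: 7.37
eef_pos: [0.6434, -0.1416, 0.148]
ee_rot: [0.009, 0.438, -0.019, 0.899]
force: [-0.9, -1.1, 0.1]
finger_gap: 0.044
goal tcp [ 0.663 -0.139  0.114] shift units [ 0.8   0.1  -1.37] turn units [0.01 0.   0.08] now grasp deck mm [ 21.9 -77.2  84.7] gap 0.044 F deck [-0.7 -1.2  0.6] t 7.37
```

View pics/w6.png

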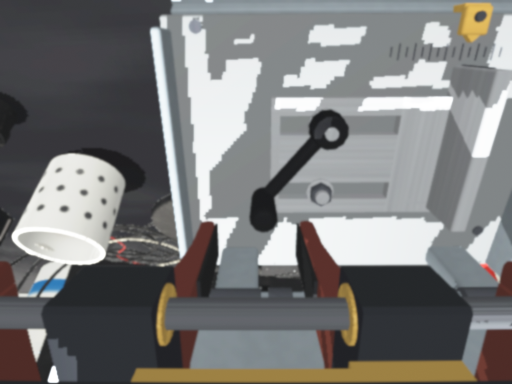

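```bash
python3 -m crank '{"gripper":[0,0,0,0],"xyz":[[0.3,0.1,-0.5],[0.3,0,-0.5],[0.2,0,-0.35],[0,0,0]],"turn":[[0,0,0.05],[0,0,0],[0,0,0],[0,0,0]]}' 10
python3 - <<'E'
from h import *
need([.022,-.074,.045],tilt=-8); grab('wrist','w7')
E
```

```text
time: 7.75
eef_pos: [0.663, -0.1355, 0.1156]
ee_rot: [0.005, 0.438, -0.016, 0.899]
force: [0.2, 0.6, -0.3]
finger_gap: 0.0444
goal tcp [ 0.663 -0.139  0.114] shift units [ 0.02 -0.15 -0.08] turn units [ 0.04  0.   -0.01] now grasp deck mm [ 22.5 -70.3  46.9] gap 0.0444 F deck [-0.   0.6 -0.3] t 7.75
```

View pics/w7.png

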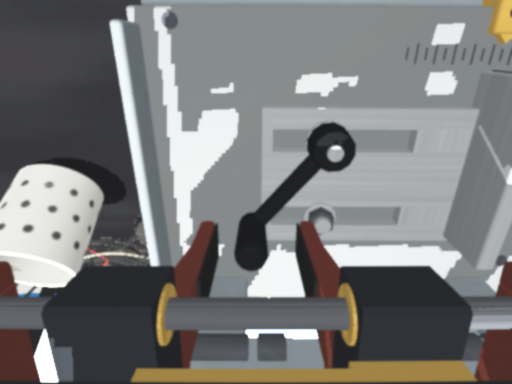

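```bash
python3 -m crank '{"gripper":[0.2,0.7,0.7,0.7],"xyz":[[0,-0.12,-0.05],[0,0,0],[0,0,0],[0,0,0]],"turn":[[0.03,0,0],[0,0,0],[0,0,0],[0,0,0]]}' 8
python3 - <<'E'
from h import *
need([.022,-.074,.045],tilt=-8)
E
```

```text
time: 8.13
eef_pos: [0.6621, -0.1376, 0.1172]
ee_rot: [0.006, 0.438, -0.015, 0.899]
force: [-0.5, 0.6, 0.3]
finger_gap: 0.0206
goal tcp [ 0.663 -0.139  0.114] shift units [ 0.05 -0.06 -0.14] turn units [ 0.02  0.01 -0.03] now grasp deck mm [ 22.6 -72.5  48.7] gap 0.0206 F deck [-0.3  0.6  0.5] t 8.13
```

```bash
python3 -m crank '{"gripper":[1,1,1],"xyz":[[0.03,0,-0.06],[0,0,0],[0,0,0]],"turn":[[0,0,0],[0,0,0],[0,0,0]]}' 10
python3 - <<'E'
from h import *
need([.022,-.074,.045],tilt=-8)
a=np.radians(np.arange(50,-41,-10)); p=np.c_[-27.5+65*np.sin(a),-32.5-65*np.cos(a),0*a]
for q,dd in zip(p[1:],np.diff(p,axis=0)): print(q.round(1),(Rd@dd/25).round(2))
E
```

```text
time: 8.38
eef_pos: [0.6626, -0.1378, 0.1171]
ee_rot: [0.005, 0.437, -0.015, 0.899]
force: [4.0, 0.7, -6.1]
finger_gap: 0.0176
goal tcp [ 0.663 -0.139  0.114] shift units [ 0.03 -0.05 -0.14] turn units [ 0.04  0.02 -0.03] now grasp deck mm [ 23.  -72.7  48.4] gap 0.0176 F deck [ 0.4  0.8 -7.2] t 8.38
[ 14.3 -82.3   0. ] [-0.29 -0.31 -0.16]
[  5.  -88.8   0. ] [-0.33 -0.25 -0.19]
[ -5.3 -93.6   0. ] [-0.36 -0.18 -0.21]
[-16.2 -96.5   0. ] [-0.38 -0.1  -0.22]
[-27.5 -97.5   0. ] [-0.39 -0.03 -0.23]
[-38.8 -96.5  -0. ] [-0.39  0.05 -0.23]
[-49.7 -93.6  -0. ] [-0.37  0.13 -0.22]
[-60.  -88.8  -0. ] [-0.35  0.2  -0.21]
[-69.3 -82.3  -0. ] [-0.31  0.27 -0.19]
```

```bash
python3 -m crank '{"gripper":[1,1,1,1],"xyz":[[-0.29,-0.31,-0.16],[-0.33,-0.25,-0.19],[-0.36,-0.18,-0.21],[0,0,0]],"turn":[[0,0,0],[0,0,0],[0,0,0],[0,0,0]]}' 10
python3 - <<'E'
from h import *
need([-.0053,-.0936,.047],tilt=-8)
E
```

```text
time: 8.72
eef_pos: [0.6408, -0.1543, 0.1053]
ee_rot: [0.004, 0.435, -0.013, 0.9]
force: [-2.9, 1.1, -0.3]
finger_gap: 0.017
goal tcp [ 0.638 -0.158  0.102] shift units [-0.11 -0.14 -0.14] turn units [ 0.04  0.07 -0.07] now grasp deck mm [ -1.3 -90.   48.7] gap 0.017 F deck [-2.6  1.   1.2] t 8.72
```

```bash
python3 -m crank '{"gripper":[1,1,1,1,1],"xyz":[[-0.36,-0.18,-0.21],[-0.38,-0.1,-0.22],[-0.39,-0.03,-0.23],[-0.39,0.05,-0.23],[0,0,0]],"turn":[[0,0.04,0],[0,0.03,0],[0,0,0],[0,0,0],[0,0,0]]}' 10
python3 - <<'E'
from h import *
need([-.0388,-.0965,.047],tilt=-8)
E
```

```text
time: 9.13
eef_pos: [0.6069, -0.1599, 0.0861]
ee_rot: [0.004, 0.435, -0.012, 0.9]
force: [-2.0, -0.1, -0.7]
finger_gap: 0.0172
goal tcp [ 0.609 -0.16   0.085] shift units [ 0.09  0.01 -0.04] turn units [ 0.03  0.07 -0.08] now grasp deck mm [-40.1 -96.8  49. ] gap 0.0172 F deck [-2.1 -0.1  0.4] t 9.13
```

```bash
python3 -m crank '{"gripper":[1,1,1,1,1],"xyz":[[-0.37,0.1,-0.22],[-0.35,0.18,-0.21],[-0.2,0.12,-0.12],[-0.2,0.13,-0.12],[-0.2,0.13,-0.12]],"turn":[[0,0.04,0],[0,0.03,0],[0,0,0],[0,0,0],[0,0,0]]}' 10
python3 - <<'E'
from h import *
need([-.060,-.0888,.047],tilt=-8); grab('wrist','w8'); grab('scene','s8')
crop('s8',180,60,320,240,4,'s8c')
E
```

```text
time: 9.55
eef_pos: [0.5792, -0.1501, 0.07]
ee_rot: [0.002, 0.435, -0.019, 0.9]
force: [10.0, -8.9, -0.1]
finger_gap: 0.0165
goal tcp [ 0.591 -0.151  0.074] shift units [ 0.47 -0.05  0.17] turn units [0.12 0.08 0.03] now grasp deck mm [-72.4 -87.8  49.1] gap 0.0165 F deck [ 8.8 -8.6 -5.2] t 9.55
```

View pics/w8.png

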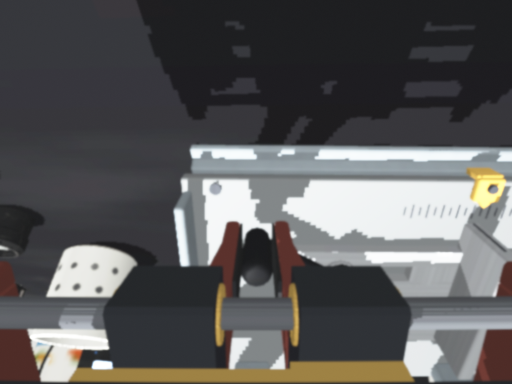

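```bash
python3 -m crank '{"gripper":[0.4,0.3,0.2,0.2,0.2,0.2],"xyz":[[0,0,0],[0,0,0],[-0.3,0,0.5],[-0.5,0,0.8],[-0.5,0,0.8],[-0.5,0,0.8]],"turn":[[0,0,0],[0,0,0],[0,0,0],[0,0,0],[0,0,0],[0,0,0]]}' 10
python3 - <<'E'
from h import *
need([-.060,-.0888,.047],tilt=-8); grab('wrist','w9')
E
```

```text
time: 10.15
eef_pos: [0.5309, -0.1424, 0.1387]
ee_rot: [0.007, 0.439, -0.013, 0.899]
force: [0.7, -0.4, 0.5]
finger_gap: 0.035
goal tcp [ 0.591 -0.151  0.074] shift units [ 2.4  -0.36 -2.57] turn units [-0.01 -0.   -0.06] now grasp deck mm [-80.1 -82.  132.8] gap 0.035 F deck [ 0.8 -0.4  0.1] t 10.15
```

View pics/w9.png

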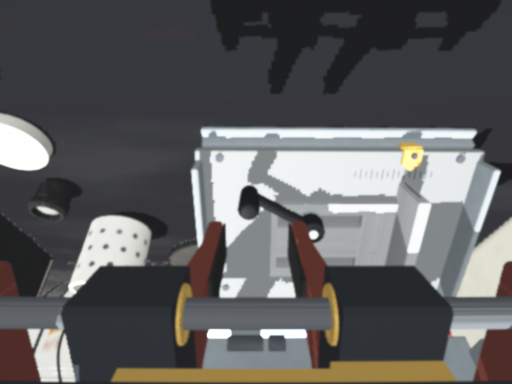

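Run:
```python
from h import *
for t in ['w9']:
    d=load(t);P=(cloud(d)-od)@Rd;ok=d['depth']>0
    k=ok&(P[...,2]>.047)&(P[...,2]<.055)&(abs(P[...,0]+.06)<.03)&(abs(P[...,1]+.089)<.03)
    k2=ok&(P[...,2]>.026)&(P[...,2]<.034)&(abs(P[...,0]+.03)<.02)&(abs(P[...,1]+.032)<.02)
    k3=ok&(P[...,2]>.037)&(P[...,2]<.047)&(P[...,0]>-.07)&(P[...,0]<.03)&(abs(P[...,1]-.055)<.02)
    for q in (k,k2,k3):
        if q.any(): print(t,q.sum(),(np.percentile(P[q],[1,50,99],axis=0)*1000).round(1))
crop('w9',330,120,480,270,4,'w9c')
crop('w9',190,130,380,280,4,'w9d')
```

```text
w9 308 [[-67.9 -95.6  47.1]
 [-61.2 -87.7  50.1]
 [-53.5 -80.7  51.6]]
w9 293 [[-37.9 -37.6  26.3]
 [-30.3 -29.4  29.6]
 [-17.9 -21.8  32.5]]
w9 865 [[-64.3  49.4  37.2]
 [-36.5  52.8  41.8]
 [ -3.1  59.   43.3]]
```

View pics/w9c.png

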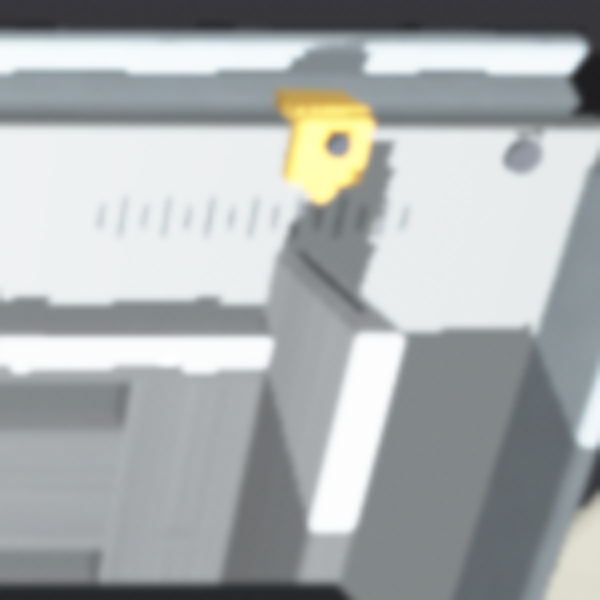

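View pics/w9d.png

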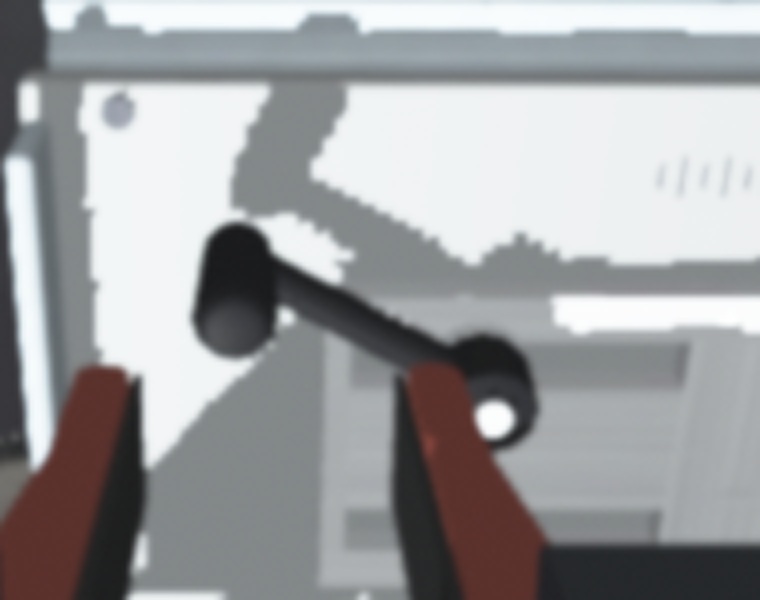

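Run:
```python
from h import *
K=(np.array([.661,-.073,.3355])-od)@Rd; print('knob deck',K)
dz=K[2]-.055; h=K[0]-np.sqrt(.182**2-dz**2); print('hinge x',h,'open',np.degrees(np.arctan2(dz,-(K[0]-h))), np.arctan2(dz,-(K[0]-h)))
need([K[0]-.02,K[1],K[2]+.06],tilt=-5)
for t in ['scene0','side0']: crop(t,220,60,270,110,10,t+'k')
```

```text
knob deck [ 0.1299571  -0.00801621  0.23154222]
hinge x 0.08572088597828903 open 104.06698638375715 1.8163115550246696
goal tcp [ 0.618 -0.072  0.371] shift units [3.53 2.82 9.16] turn units [ 0.04  0.51 -0.07] now grasp deck mm [-79.2 -81.6 136. ] gap 0.0353 F deck [-0.7  0.9  1.3] t 10.2
```

View pics/scene0k.png

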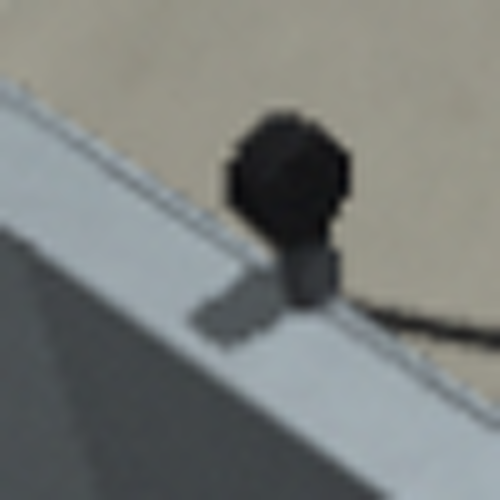

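```bash
python3 - <<'E'
from h import *
d=load('scene0');print(proj(d,[.661,-.073,.3355]));d=load('side0');print(proj(d,[.661,-.073,.3355]))
E
python3 -m crank '{"gripper":[0,0,0,0,0,0,0,0],"xyz":[[-0.2,0.4,1],[0,0.5,1],[0,0.5,1],[0.2,0.5,1],[0.3,0.3,1],[0.5,0.2,1],[0.6,0.2,1],[0.6,0.2,1]],"turn":[[0,0,0],[0,0,0],[0,0.1,0],[0,0.1,0],[0,0.1,0],[0,0.1,0],[0,0.1,0],[0,0,0]]}' 20
python3 - <<'E'
from h import *
need([.11,-.008,.295],tilt=-5)
E
```

```text
[247.85414322  77.55946648]
[230.76413291  71.45176636]
time: 10.87
eef_pos: [0.5699, -0.1078, 0.266]
ee_rot: [-0.001, 0.46, -0.018, 0.888]
force: [-0.2, -0.9, -0.1]
finger_gap: 0.044
goal tcp [ 0.617 -0.071  0.374] shift units [1.87 1.45 4.32] turn units [ 0.17  0.03 -0.03] now grasp deck mm [ 16.6 -45.9 224.2] gap 0.044 F deck [-0.2 -0.9  0. ] t 10.87
```

View pics/side0k.png

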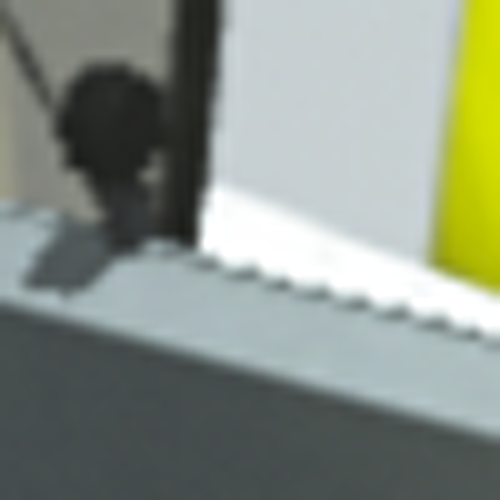

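```bash
python3 -m crank '{"gripper":[0,0,0,0,0,0,0],"xyz":[[0,0.4,1],[0,0.4,1],[0.2,0.4,1],[0.4,0.2,1],[0.6,0.1,0.3],[0.5,0,0],[0,0,0]],"turn":[[0.05,0,0],[0.05,0,0],[0.05,0,0],[0,0,0],[0,0,0],[0,0,0],[0,0,0]]}' 20
python3 - <<'E'
from h import *
need([.130,-.008,.232],tilt=-5); grab('wrist','w10')
E
```

```text
time: 11.45
eef_pos: [0.6118, -0.0781, 0.3563]
ee_rot: [0.005, 0.461, -0.016, 0.887]
force: [-1.0, 0.3, 0.3]
finger_gap: 0.0444
goal tcp [ 0.665 -0.073  0.329] shift units [ 2.14  0.2  -1.08] turn units [ 0.07  0.   -0.01] now grasp deck mm [ 97.2 -14.7 282. ] gap 0.0444 F deck [-0.7  0.3  0.7] t 11.45
```

View pics/w10.png

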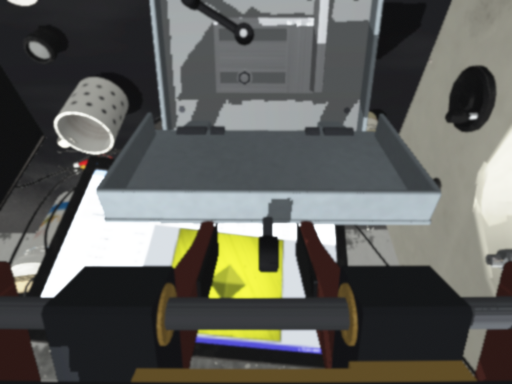

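```bash
python3 - <<'E'
from h import *
d=load('w10')
for uv in [(262,252),(269,240),(269,252),(269,265),(276,252),(268,225)]: 
    X=pt(d,*uv);print(uv,X.round(4),((X-od)@Rd*1000).round(1))
E
python3 -m crank '{"gripper":[0,0,0],"xyz":[[0.6,0.15,0],[0.6,0.05,-0.2],[0.3,0,-0.3]],"turn":[[0.05,0,0],[0,0,0],[0,0,0]]}' 20
python3 - <<'E'
from h import *
need([.130,-.008,.232],tilt=-5)
E
```

```text
(262, 252) [ 0.651  -0.0754  0.3386] [122.9 -10.7 239.2]
(269, 240) [ 0.6499 -0.0705  0.3302] [117.6  -5.9 232.6]
(269, 252) [ 0.6493 -0.0707  0.3395] [121.8  -6.1 240.9]
(269, 265) [ 0.6575 -0.0708  0.345 ] [131.6  -5.9 241.5]
(276, 252) [ 0.6504 -0.066   0.339 ] [122.3  -1.4 240. ]
(268, 225) [ 0.6616 -0.071   0.311 ] [118.2  -6.  210.1]
time: 11.75
eef_pos: [0.6461, -0.0718, 0.3409]
ee_rot: [0.006, 0.464, -0.014, 0.886]
force: [-0.2, -0.5, 0.1]
finger_gap: 0.044
goal tcp [ 0.665 -0.073  0.329] shift units [ 0.77 -0.05 -0.46] turn units [ 0.03 -0.05 -0.04] now grasp deck mm [119.   -7.3 251.6] gap 0.044 F deck [-0.1 -0.5  0.2] t 11.75
```

```bash
python3 -m crank '{"gripper":[0,0,0],"xyz":[[0.4,0,-0.25],[0.35,0,-0.2],[0,0,0]],"turn":[[0,0,0],[0,0,0],[0,0,0]]}' 20
python3 - <<'E'
from h import *
need([.130,-.0065,.232],tilt=-5); grab('wrist','w11')
E
```

```text
time: 12.0
eef_pos: [0.6624, -0.0689, 0.3241]
ee_rot: [0.006, 0.468, -0.011, 0.884]
force: [0.1, -0.2, -0.2]
finger_gap: 0.0437
goal tcp [ 0.665 -0.072  0.329] shift units [ 0.12 -0.11  0.21] turn units [-0.   -0.12 -0.1 ] now grasp deck mm [124.7  -3.9 229. ] gap 0.0437 F deck [-0.  -0.2 -0.2] t 12.0
```

View pics/w11.png

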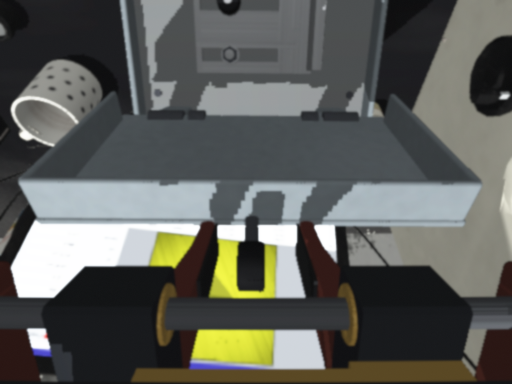

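```bash
python3 -m crank '{"gripper":[0.3,1,1,1,1,1],"xyz":[[0.12,-0.08,0.15],[0,0,0],[0,0,0],[0,0,0],[0,0,0],[0,0,0]],"turn":[[0,0,0],[0,0,0],[0,0,0],[0,0,0],[0,0,0],[0,0,0]]}' 30
python3 - <<'E'
from h import *
need([.130,-.0065,.232],tilt=-5)
E
```

```text
time: 12.55
eef_pos: [0.6616, -0.072, 0.3285]
ee_rot: [0.005, 0.469, -0.011, 0.883]
force: [3.3, 4.9, -4.8]
finger_gap: 0.0139
goal tcp [ 0.665 -0.072  0.329] shift units [0.15 0.01 0.03] turn units [ 0.01 -0.15 -0.1 ] now grasp deck mm [126.4  -7.  233.2] gap 0.0139 F deck [ 0.3  5.  -5.8] t 12.55
```

```bash
cat >> h.py <<'E'
def arc(b0,b1,st=-5,c=(85.7,55),r=182.5):
    a=np.radians(np.arange(b0,b1-.1,st)); p=np.c_[c[0]-r*np.cos(a),0*a,c[1]+r*np.sin(a)]
    for b,q,dd in zip(np.arange(b0,b1-.1,st)[1:],p[1:],np.diff(p,axis=0)): print(b,q.round(0),(Rd@dd/25).round(2).tolist())
def gb(c=(85.7,55)):
    o=get_obs();Rc=Ro.from_quat(o['ee_rot']).as_matrix(); g=1000*((o['eef_pos']+Rc@GR-od)@Rd); v=np.array([c[0]-g[0],g[2]-c[1]])
    print('beta',np.degrees(np.arctan2(v[1],v[0])).round(1),'r',np.hypot(*v).round(1),'y',g[1].round(1),'F deck',(o['force']@Rd).round(1),'gap',o['finger_gap'],'t',o['time'])
E
python3 -c "
from h import *
gb();arc(103,-2)"
```

```text
beta 102.9 r 182.8 y -7.0 F deck [ 0.3  5.  -5.8] gap 0.013919741260475859 t 12.55
98.0 [111.   0. 236.] [-0.6, 0.02, -0.21]
93.0 [ 95.   0. 237.] [-0.58, 0.02, -0.26]
88.0 [ 79.   0. 237.] [-0.55, 0.02, -0.31]
83.0 [ 63.   0. 236.] [-0.52, 0.02, -0.36]
78.0 [ 48.   0. 234.] [-0.49, 0.02, -0.41]
73.0 [ 32.   0. 230.] [-0.45, 0.02, -0.45]
68.0 [ 17.   0. 224.] [-0.41, 0.01, -0.48]
63.0 [  3.   0. 218.] [-0.37, 0.01, -0.52]
58.0 [-11.   0. 210.] [-0.32, 0.01, -0.55]
53.0 [-24.   0. 201.] [-0.27, 0.01, -0.57]
48.0 [-36.   0. 191.] [-0.22, 0.01, -0.6]
43.0 [-48.   0. 179.] [-0.17, 0.01, -0.61]
38.0 [-58.   0. 167.] [-0.12, 0.0, -0.63]
33.0 [-67.   0. 154.] [-0.06, 0.0, -0.63]
28.0 [-75.   0. 141.] [-0.01, 0.0, -0.64]
23.0 [-82.   0. 126.] [0.05, -0.0, -0.63]
18.0 [-88.   0. 111.] [0.11, -0.0, -0.63]
13.0 [-92.   0.  96.] [0.16, -0.01, -0.62]
8.0 [-95.   0.  80.] [0.21, -0.01, -0.6]
3.0 [-97.   0.  65.] [0.26, -0.01, -0.58]
-2.0 [-97.  -0.  49.] [0.31, -0.01, -0.55]
```

```bash
python3 -m crank '{"gripper":[1,1,1,1,1],"xyz":[[-0.3,0.01,-0.1],[-0.5,0.01,-0.19],[-0.55,0.02,-0.25],[-0.55,0.02,-0.3],[0,0,0]],"turn":[[0,0,0],[0,0,0],[0,0,0],[0,0,0],[0,0,0]]}' 30
python3 -c "
from h import *
gb()"
```

```text
time: 12.97
eef_pos: [0.6131, -0.0703, 0.3076]
ee_rot: [0.006, 0.467, -0.011, 0.884]
force: [3.1, 2.0, -9.4]
finger_gap: 0.0134
beta 86.3 r 184.7 y -7.0 F deck [-2.1  2.1 -9.7] gap 0.013424957414274422 t 12.9667
```

```bash
python3 -m crank '{"gripper":[1,1,1,1,1],"xyz":[[-0.5,0.02,-0.36],[-0.5,0.02,-0.42],[-0.45,0.02,-0.46],[-0.41,0.01,-0.49],[0,0,0]],"turn":[[0,0,0],[0,0,0],[0,0,0],[0,0,0],[0,0,0]]}' 30
python3 - <<'E'
from h import *
gb();grab('scene','s12');crop('s12',150,60,330,240,3.5,'s12c')
E
```

```text
time: 13.38
eef_pos: [0.5669, -0.0687, 0.2666]
ee_rot: [0.005, 0.463, -0.012, 0.886]
force: [21.0, -0.5, -24.1]
finger_gap: 0.0138
beta 67.2 r 186.5 y -6.9 F deck [  6.1   0.2 -31.4] gap 0.013808597069349492 t 13.3833
```

View pics/s12c.png

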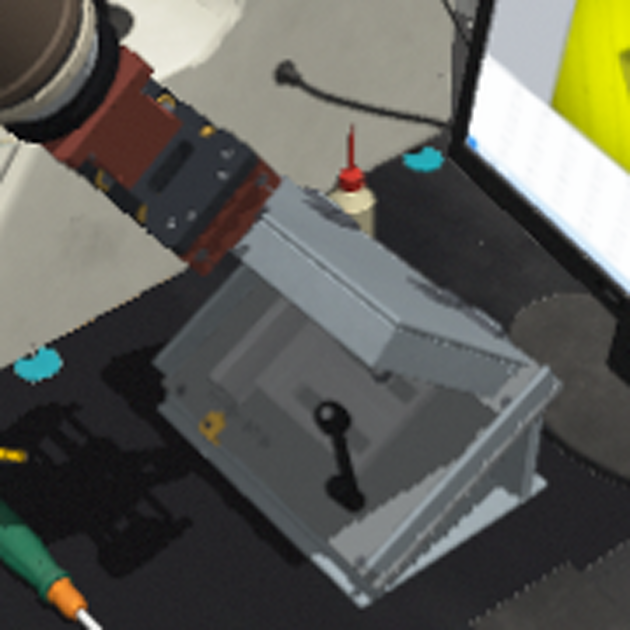

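Run:
```python
from h import *
b=np.radians(67.2); 
def P(r,b): b=np.radians(b); return np.array([85.7-r*np.cos(b),0,55+r*np.sin(b)])
s=P(186.5,67.2)
for r,b in [(184,64.5),(182,62)]:
    n=P(r,b);print((Rd@(n-s)/25).round(2));s=n
```

```text
[-0.12  0.   -0.34]
[-0.11  0.   -0.31]
```

```bash
python3 -m crank '{"gripper":[1,1,1],"xyz":[[-0.12,0,-0.34],[-0.11,0,-0.31],[0,0,0]],"turn":[[0,0,0],[0,0,0],[0,0,0]]}' 30
python3 - <<'E'
from h import *
gb()
E
```

```text
time: 13.68
eef_pos: [0.5592, -0.0684, 0.2496]
ee_rot: [0.004, 0.466, -0.014, 0.885]
force: [19.0, -2.7, -17.3]
finger_gap: 0.0136
beta 61.5 r 183.3 y -6.9 F deck [  7.8  -2.  -24.5] gap 0.013636286056031025 t 13.6833
```

```bash
python3 -c "
from h import *
print(Rd@np.array([.48,0,-.88])*4/25)"
python3 -m crank '{"gripper":[1,1],"xyz":[[0.13,0,-0.08],[0,0,0]],"turn":[[0,0,0],[0,0,0]]}' 30
python3 - <<'E'
from h import *
gb()
E
```

```text
[ 0.13682901 -0.00473035 -0.08353638]
time: 13.85
eef_pos: [0.5601, -0.0684, 0.246]
ee_rot: [0.003, 0.469, -0.015, 0.883]
force: [24.1, -3.3, -19.9]
finger_gap: 0.0143
beta 60.7 r 180.6 y -6.9 F deck [ 11.   -2.4 -29.3] gap 0.01427972246277671 t 13.85
```

Run:
```python
from h import *
gb();o=get_obs();print(o['force'],o['ft_torque'],o['joint_efforts'].round(1),o['qpos'].round(2))
grab('wrist','w13');grab('side','d13');crop('d13',120,50,320,220,4,'d13c');gb()
```

```text
beta 60.7 r 180.6 y -6.9 F deck [ 11.   -2.4 -29.3] gap 0.01427972246277671 t 13.85
[ 24.08987681  -3.27415886 -19.88730788] [-0.11063286 -1.21491356 -0.32415465] [ -1.  -27.9  -6.  -25.2   0.3   0.1  -0.2] [ 1.14  0.15 -1.16  2.17  0.45  0.34  1.19]
beta 60.8 r 180.6 y -6.9 F deck [  2.2  -0.8 -13. ] gap 0.013938976866809973 t 13.95
```

View pics/w13.png

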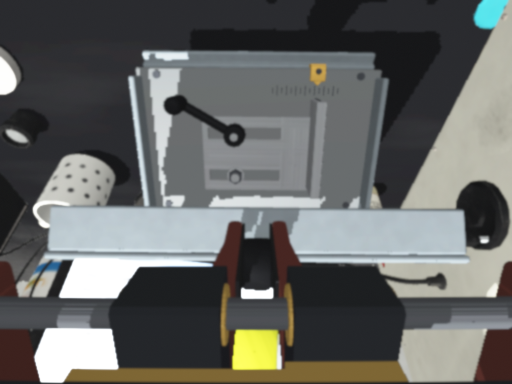

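View pics/d13c.png

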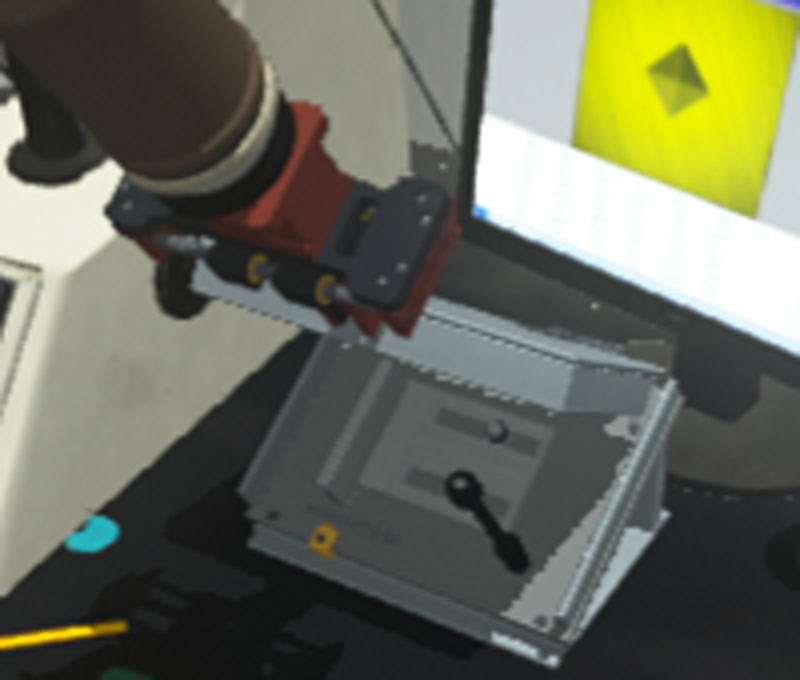

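```bash
python3 -c "
from h import *
arc(60.8,36,c=(85.7,55),r=180)"
python3 -m crank '{"gripper":[1,1,1,1],"xyz":[[-0.29,0.01,-0.55],[-0.25,0.01,-0.57],[-0.2,0.01,-0.6],[0,0,0]],"turn":[[0,0,0],[0,0,0],[0,0,0],[0,0,0]]}' 30
python3 - <<'E'
from h import *
gb();o=get_obs();print(o['qpos'].round(2),o['ft_torque'])
E
```

```text
55.8 [-15.   0. 204.] [-0.3, 0.01, -0.55]
50.8 [-28.   0. 194.] [-0.25, 0.01, -0.58]
45.8 [-40.   0. 184.] [-0.2, 0.01, -0.6]
40.8 [-51.   0. 173.] [-0.14, 0.0, -0.61]
time: 14.28
eef_pos: [0.5416, -0.0678, 0.2031]
ee_rot: [0.004, 0.469, -0.016, 0.883]
force: [6.3, -2.8, -7.2]
finger_gap: 0.0139
beta 45.8 r 180.7 y -6.9 F deck [ 1.9 -2.5 -9.4] gap 0.013875934552437625 t 14.2833
[ 0.95  0.16 -0.96  2.26  0.65  0.23  0.97] [-0.18334527  0.43463062 -0.46283715]
```

```bash
python3 -m crank '{"gripper":[1,1,1,1],"xyz":[[-0.14,0,-0.61],[-0.09,0,-0.62],[-0.04,0,-0.62],[0,0,0]],"turn":[[0,0.3,0],[0,0.3,0],[0,0.3,0],[0,0.2,0]]}' 30
python3 - <<'E'
from h import *
gb();o=get_obs();print(o['qpos'].round(2),o['ft_torque'])
E
```

```text
time: 14.62
eef_pos: [0.5324, -0.0676, 0.1542]
ee_rot: [0.002, 0.522, -0.017, 0.853]
force: [1.7, -5.3, -3.9]
finger_gap: 0.014
beta 30.3 r 182.3 y -7.0 F deck [-0.3 -5.3 -4.3] gap 0.014002115720798196 t 14.6167
[ 0.8   0.26 -0.86  2.24  0.76  0.33  0.87] [-0.4878464   0.17718089 -0.54487849]
```

```bash
python3 -m crank '{"gripper":[1,1,1,1],"xyz":[[0,0,-0.5],[0.07,0,-0.5],[0.1,0,-0.5],[0,0,0]],"turn":[[0,0.15,0],[0,0.15,0],[0,0.1,0],[0,0,0]]}' 30
python3 - <<'E'
from h import *
gb();o=get_obs();print(o['qpos'].round(2),o['ft_torque'])
E
```

```text
time: 14.95
eef_pos: [0.5353, -0.0677, 0.1139]
ee_rot: [0.002, 0.544, -0.018, 0.839]
force: [1.5, -3.2, -4.7]
finger_gap: 0.0137
beta 17.6 r 183.3 y -7.0 F deck [-1.  -3.1 -4.8] gap 0.013740195062554394 t 14.95
[ 0.67  0.34 -0.75  2.23  0.89  0.34  0.74] [ 0.04683912  0.20816358 -0.24535645]
```

```bash
python3 -m crank '{"gripper":[1,1,1,1,1],"xyz":[[0.08,0,-0.37],[0.1,0,-0.36],[0.12,0,-0.36],[0.13,0,-0.35],[0,0,0]],"turn":[[0,0.1,0],[0,0,0],[0,0,0],[0,0,0],[0,0,0]]}' 30
python3 - <<'E'
from h import *
gb();o=get_obs();print(o['qpos'].round(2),o['ft_torque'])
E
```

```text
time: 15.37
eef_pos: [0.5456, -0.0682, 0.0775]
ee_rot: [0.002, 0.55, -0.019, 0.835]
force: [-0.1, -1.2, -4.4]
finger_gap: 0.014
beta 5.8 r 184.8 y -7.0 F deck [-2.3 -1.2 -3.7] gap 0.014017073889465452 t 15.3667
[ 0.54  0.41 -0.61  2.23  1.06  0.29  0.57] [ 0.28469563  0.63782386 -0.04283763]
```

```bash
python3 -m crank '{"gripper":[1,1,1,1],"xyz":[[0.1,0,-0.2],[0.1,0,-0.2],[0.1,0,-0.2],[0,0,0]],"turn":[[0,0,0],[0,0,0],[0,0,0],[0,0,0]]}' 30
python3 - <<'E'
from h import *
gb();o=get_obs();print(o['qpos'].round(2),o['ft_torque']); grab('scene','s14');crop('s14',150,100,330,240,4,'s14c')
E
```

```text
time: 15.7
eef_pos: [0.552, -0.0684, 0.0637]
ee_rot: [0.002, 0.55, -0.019, 0.835]
force: [-0.8, -2.0, -5.5]
finger_gap: 0.0141
beta 1.1 r 185.2 y -7.0 F deck [-3.4 -2.  -4.4] gap 0.014115166861316747 t 15.7
[ 0.49  0.44 -0.55  2.23  1.13  0.27  0.49] [0.40144045 0.73523824 0.02369559]
```

View pics/s14c.png

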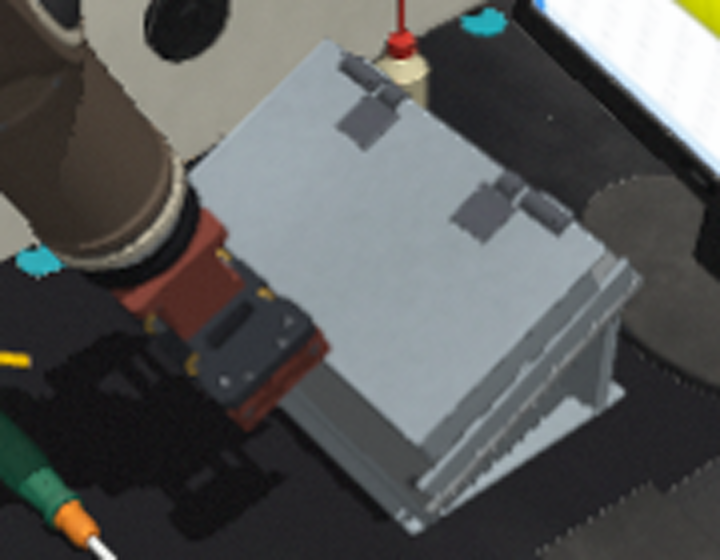

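```bash
python3 -m crank '{"gripper":[1,1,1,1],"xyz":[[0.05,0,-0.12],[0.05,0,-0.12],[0.05,0,-0.12],[0,0,0]],"turn":[[0,0,0],[0,0,0],[0,0,0],[0,0,0]]}' 30
python3 - <<'E'
from h import *
gb();o=get_obs();print(o['ft_torque'])
E
```

```text
time: 16.08
eef_pos: [0.556, -0.0685, 0.0562]
ee_rot: [0.003, 0.549, -0.02, 0.835]
force: [-1.5, -0.5, -4.5]
finger_gap: 0.0142
beta -1.5 r 185.6 y -7.0 F deck [-3.5 -0.6 -3.2] gap 0.014151057748541293 t 16.0833
[0.4693707  0.81301681 0.01504914]
```

```bash
cat >> h.py <<'E'
def covang(t):
    d=load(t);P=((cloud(d)-od)@Rd)[d['depth']>0]
    q=P[(P[:,0]>-.03)&(P[:,0]<.05)&(P[:,1]>-.1)&(P[:,1]<.08)&(P[:,2]>.03)&(P[:,2]<.1)]
    A=np.c_[q[:,:2],np.ones(len(q))];
    from scipy.optimize import least_squares
    co=least_squares(lambda p:A@p-q[:,2],[0,0,.06],loss='soft_l1',f_scale=.001).x
    print(len(q),'slope x rad',-co[0].round(4),'y',co[1].round(4),'z0',co[2].round(4))
E
python3 - <<'E'
from h import *
grab('scene','s15');covang('s14');covang('s15');grab('side','d15');covang('d15')
gb()
E
python3 -m crank '{"gripper":[1,1,1,1],"xyz":[[0.05,0,-0.12],[0.05,0,-0.12],[0.05,0,-0.12],[0,0,0]],"turn":[[0,0,0],[0,0,0],[0,0,0],[0,0,0]]}' 30
python3 - <<'E'
from h import *
gb();o=get_obs();print(o['ft_torque']);grab('scene','s16');covang('s16')
E
```

```text
2022 slope x rad 0.0612 y 0.0006 z0 0.0628
2020 slope x rad 0.0154 y 0.001 z0 0.059
1594 slope x rad 0.0125 y 0.0007 z0 0.0595
beta -1.5 r 185.6 y -7.0 F deck [-3.  -0.1 -3.6] gap 0.01387176267850436 t 16.1833
time: 16.52
eef_pos: [0.5606, -0.0688, 0.0513]
ee_rot: [0.001, 0.547, -0.021, 0.837]
force: [-2.8, 0.7, -7.3]
finger_gap: 0.0136
beta -3.5 r 184.4 y -7.1 F deck [-6.1  0.6 -5. ] gap 0.013635808554302756 t 16.5167
[0.56563759 1.3692871  0.12548837]
2017 slope x rad -0.0032 y 0.0005 z0 0.0579
```

```bash
python3 -m crank '{"gripper":[0.7,0.3,0,0,0,0],"xyz":[[0,0,0],[0,0,0],[0,0,0],[-0.2,0,0.4],[-0.4,0,0.8],[-0.5,0,0.9]],"turn":[[0,0,0],[0,0,0],[0,0,0],[0,0,0],[0,0,0],[0,0,0]]}' 30
python3 -m crank '{"gripper":[0,0,0,0,0],"xyz":[[-0.6,0,1],[-0.6,0,1],[-0.6,0,1],[-0.5,0,0.8],[0,0,0]],"turn":[[0,0,0],[0,0,0],[0,0,0],[0,0,0],[0,0,0]]}'
python3 - <<'E'
from h import *
gb();grab('scene','s17');covang('s17');grab('side','d17');covang('d17');grab('wrist','w17')
E
```

```text
time: 17.07
eef_pos: [0.5364, -0.067, 0.1034]
ee_rot: [-0.0, 0.547, -0.018, 0.837]
force: [0.3, -0.6, -0.2]
finger_gap: 0.0426
time: 17.48
eef_pos: [0.4828, -0.0674, 0.2001]
ee_rot: [-0.001, 0.545, -0.019, 0.838]
force: [-0.1, -0.8, -0.1]
finger_gap: 0.0442
beta 41.5 r 236.2 y -8.5 F deck [-0.1 -0.8 -0. ] gap 0.044166924452933805 t 17.4833
2026 slope x rad -0.0063 y 0.0001 z0 0.0576
1408 slope x rad -0.0048 y 0.0001 z0 0.0582
```

View pics/w17.png

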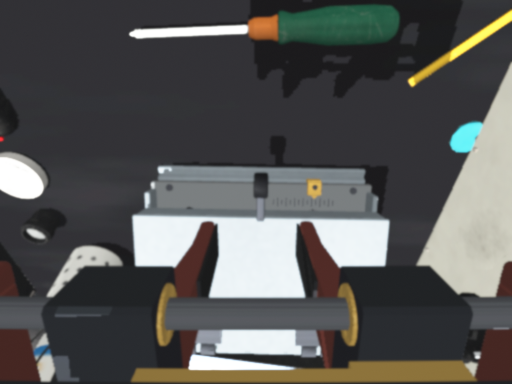

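View pics/d17.png

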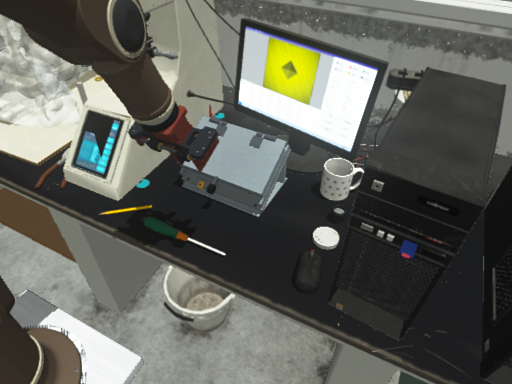

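Run:
```python
from h import *
d=load('w17');c=-d['R'].T@d['t'];r=d['R'].T@ray(d,314.5,194); s=((od-c)@Rd[:,2]+.003)/(r@Rd[:,2]); print((c+r*s-od)@Rd*1000)
from station import close_job
print(close_job())
```

```text
[-82.57666248  56.62977998   3.        ]
the job is handed in; nothing more can be done
None
```

The job is done and handed in at about 17.6 s of the 72 s allowed. No verdict was reported.

- **Side stop:** I pinched the rail and slid it left to the pointer. It overshot by about 1.5 mm, so I nudged it back. After I let go, the rail read about 54.5 mm and the tip about 55.6 mm along deck y, roughly 1 mm off against the 4 mm limit.
- **Clamp lever:** I swung it clockwise from about 0.17 rad to its end stop. The grip was then measured within 1 mm of its calculated end position. The rail still read about 54 mm after clamping.
- **Cover:** I pinched the knob, guided the cover down at no more than about 1 rad/s and slower near the end, then let go and backed off. After release, both fixed cameras show it parallel to the deck to within about 0.006 rad, inside the 0.04 rad limit.
- **Loose items and pointer:** The screwdriver, hardness block and loupe look undisturbed in the last pictures; I judged this by eye. A rough last reading put the pointer tip at 56.6 mm along deck y, against 55.4–55.7 mm before, which is within the reading error. Up the slope the same reading gave −82.6 mm against −78. I put this difference down to a coarse pixel pick, but did not re-measure it.

**Checks that disagreed or are missing:**
- While lowering the cover at about 60–67° open, the wrist force rose to about 31 N. It fell to about 13 N within 0.1 s once I held still, and stayed at about 10 N or less for the rest of the way down.
- The rail could not be seen under the shut cover, so its last check was just after clamping.

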